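# Load and close the sample tub on the fruit vibration table

### The job

Prepare the transport-vibration test: first press the red mushroom stop until it locks down, and keep it locked while you put all the pears that stand on the white card into the open tub clamped on the vibration table, side by side on its floor. Then set the clear domed lid squarely on the tub and press it down until both ends snap home, and only after that twist the stop clockwise so that it springs back up, ready to start. Leave the calipers, beaker and dial gauge where they lie.

Things in the scene. Friction and masses are not known exactly. Their poses are not given: they have to be found in the camera images.
- tub: the open white sample tub, clamped to the platform of the vibration table, a grey box 240 mm square: outside 154 mm (its x) by 166 mm (its y), inside 148 by 160 mm, 48 mm high, floor 4 mm thick. Origin: centre of its underside, on the platform 85 mm above the bench; z up
- tub_rim (a point): centre of the tub's mouth, level with the top of its rounded rim, 48 mm above the tub's origin; axes as the tub's. Just below the rim, the outside of each of the two y end walls carries a 100 mm long springy snap bead
- lid_grip (a point): centre of the grip of the loose clear domed lid: a white upright bar 18 mm (lid's x) by 90 mm (lid's y) by 34 mm high on the middle of the dome; lid's axes, z up. The top of the grip is 17 mm above this point, the top of the dome 17 mm below, the skirt's bottom edge 85 mm below. Seated on the tub this point is 70 mm above point tub_rim; lying loose on the snap beads, about 81 mm
- lid_skirt (a point): centre of the lid's open underside, at its skirt's bottom edge; lid's axes. The lid is 162 mm (x) by 180 mm (y). The skirt goes outside the tub's rim with about 2 mm play, lid x along tub x, either way round. Pressed down (about 12 N in the middle, or 8 N on one end of the grip, then the other), both y ends snap past the beads until the shoulder, 15 mm above this point, sits on the rim
- pear1_mid (a point): middle (43 mm above its base) of a loose pear, 86 mm tall, about 0.11 kg, z from base to stem: flat base 46 mm wide, widest 59 mm at 21 mm above the base, tapering to a neck that is 33 mm thick at 58 mm and 31 mm at 72 mm above the base, narrowing to the top at 86 mm. It stands upright on the white card (2 mm thick); 2 to 4 pears are present
- pear2_mid (a point): middle (43 mm above its base) of a loose pear, 86 mm tall, about 0.11 kg, z from base to stem: flat base 46 mm wide, widest 59 mm at 21 mm above the base, tapering to a neck that is 33 mm thick at 58 mm and 31 mm at 72 mm above the base, narrowing to the top at 86 mm. It stands upright on the white card (2 mm thick); 2 to 4 pears are present
- pear3_mid (a point): middle (43 mm above its base) of a loose pear, 86 mm tall, about 0.11 kg, z from base to stem: flat base 46 mm wide, widest 59 mm at 21 mm above the base, tapering to a neck that is 33 mm thick at 58 mm and 31 mm at 72 mm above the base, narrowing to the top at 86 mm. It stands upright on the white card (2 mm thick); 2 to 4 pears are present
- pear4_mid (a point): middle (43 mm above its base) of a loose pear, 86 mm tall, about 0.11 kg, z from base to stem: flat base 46 mm wide, widest 59 mm at 21 mm above the base, tapering to a neck that is 33 mm thick at 58 mm and 31 mm at 72 mm above the base, narrowing to the top at 86 mm. It stands upright on the white card (2 mm thick); 2 to 4 pears are present
- stop_top (a point): centre of the top of the red mushroom head of the stop station, a grey and yellow box 90 mm square and 55 mm high, fixed to the bench. The head is 40 mm across, its side upright from 10 to 24 mm below this point, 26 mm high in all; this point is 95 mm above the bench when the stop is up and 86 mm when it is locked down
- stop (a joint): how far the mushroom is down, m: 0 up, 0.011 fully pressed. It is sprung (3 N rising to about 9 N); beyond about 0.0092 it clicks, and when let go it stays locked at about 0.009
- stop_head (a joint): turn of the mushroom head, rad, clockwise seen from above: 0 at rest, stop at 1.05 (60 degrees). With the stop locked, turning past about 0.65 frees the lock and the head springs up as soon as it is let go; the head then turns back to 0 by itself
- calipers: black and steel calipers, 235 mm long, lying on the bench in front of the vibration table; leave alone
- beaker: glass beaker, 72 mm wide, 90 mm high, behind the vibration table; leave alone
- gauge: dial gauge with a steel probe, 60 mm dial, 26 mm high, lying behind the vibration table; leave alone
Mind the look-alikes: they are no part of the job. What is shaped like the part that bears pear1_mid but turquoise is not meant.

How it is judged:
By the outcome, as a careful person would: the job done as asked, in the order asked, and still so for the second after the job is handed in, with the robot touching nothing.
Of pear1, pear2, pear3, pear4 only 2 to 4 are there at a start; the rules pass over those that are not, and their reading is None.
At some moment in a run one of lid, pear1, pear2, pear3, pear4 may be knocked a few centimetres aside while the robot is not near it.
Once in a run the grip may slacken for a moment while it holds something.
It also fails if it takes over 210 s, if anything falls off the work surface, if the arm or the gripper's body presses on something with over 40 N, if the wrist force passes 120 N, or if a joint passes its speed limit or range.

### The arm

A 6-joint arm with a two-finger parallel gripper is mounted at the origin on the work surface. World frame = base frame: x ahead of the robot, y to its left, z up, the work surface at z = 0. Lengths are in m, angles in rad, forces in N, time in s.
With the tool pointing down it reaches from about 0.35 to 0.975 m from the base axis. Payload 4.9 kg.
Tool frame: the origin (TCP) lies midway between the tips of the shut fingers; the grasp point (between the pads) lies 19 mm behind it; z points along the fingers, y is the direction in which the jaws open and shut (so a half turn about z gives the same grasp; the last joint's range is limited). The gripper opens to 85 mm and grips with 20 to 120 N. Pads are 22 mm wide; open, the fingers measure 114 mm over their backs; the gripper's body (76 mm by 85 mm) begins 54 mm behind the grasp point. The pads swing forward as they close: fully open they stand 13 mm farther back than shut.
Start: joints at [-0.119, 0.053, 1.613, -0, 1.476, -0.119], TCP at [0.625, 0, 0.231] pointing down, gripper open.
Joint ranges: [-3.01, 3.01], [-1.01, 2.22], [0.06, 2.58], [-1.02, 4.17], [0.09, 2.62], [-3.14, 3.14]. Speed limits (rad/s): [2.57, 2.57, 3.14, 3.14, 3.14, 3.14].

### API

Orientations are given as a unit quaternion [w, x, y, z].
In Python, from plant import state, grab_frame, camera_params, job_done, boxes_of gives the robot as it stands.
- The arm moves only by the tool step_arm, never from a script. Its argument "steps" is a list of rows, each a list of 4 numbers: the shift along the tool's x, y, z in mm, then the turn about the tool's z in degrees. A call has 1 to 8 rows; each row shifts and turns the pose as measured when the row begins, along the tool's axes as they then stand; what a row does not reach is not made up. A row lasts 1/10 s, in which the tool goes at most 50 mm and 8.59 degrees, less where a joint would pass 70% of its speed; a pose out of reach is approached as far as the arm can. A call is refused whole if a number of a shift passes 50 or a number of a turn 8.59, either way. A call with a gripper value outside its range is refused whole. "claw" is the opening in per cent of the stroke, from 0 (shut) to 100 (fully open), set as the call begins (left out, the last holds). The fingers move at their own pace and stop on an object; the grip force is fixed at half the most. Time passes only in rows, so rows that do not move let the fingers close. It gives the time, the measured TCP pose, the force and the opening at its end, in the units of the state.
- state(): the state, without advancing time (a new reading comes with each control period).
- grab_frame(name): name is "scene" or "side" or "wrist"; returns (picture, depth): 480x640x3 uint8, red, green, blue; 480x640 float32, m along the optical axis (not along the pixel's ray), 0 where there is no reading.
- camera_params(name): a dict with "mtx" (3x3 intrinsics, pixels), "extrinsics" (4x4, takes a point from camera to world coordinates); the wrist camera has in their place "T_tool_cam" (4x4, takes a point from camera to tool coordinates, whose origin is the TCP and whose axes are the flange's). Camera axes: x right, y down, z forward; pixel columns grow to the right and rows downward; lengths in m; the calibration is good to about 2 mm. A picture is of the moment at which its call begins: read the wrist's pose just before it. camera_params takes no time and is no camera call.
- job_done(): hands the job in, once; it reports no verdict.
Trained networks look in the newest picture that a camera, given by its name, has taken for a name from the list of things; names that differ only in an ending like _2 or _b are one class to them, and where a whole thing is asked for, a point or a joint stands for the part that bears it (a point fixed in the world has none). Each returns a list of dicts, best first, with "p" (0 to 1); they miss things now and then, are a little off and sometimes report something else, mostly with a low value. They report only what shows in the picture. A call takes as long as a camera call. They do not tell look-alikes from the thing itself.
- boxes_of(camera, label): "box" ([left, top, width, height] in pixels, round what is visible of it).
The state is a dict: "time": time; "joint_pos": joint angles; "joint_vel": joint speeds; "joint_efforts": joint torques, N m; "tool_pos": TCP position; "tool_rot": TCP orientation; "contact_force": force on the tool from outside, world axes, zero at the start; "ft_torque": the same for the moment, N m; "gripper_width": opening from 0.0 (shut) to 1.0 (fully open).
Only numpy, scipy, OpenCV 4.12 (cv2) and the standard library are available. Lean on these libraries where they do the work, as an engineer would, in place of code of your own. Each camera call takes 0.05 s, during which the arm holds its last target. There are 200 camera calls.

## Working session

There is one attempt and no reset: what is moved stays moved. The work goes in short steps, Python scripts to look and compute and a tool call to move; the robot and the scene stay as the last step left them, time stands still between calls to the robot, and variables do not carry over. Pictures are saved under pics/ and viewed, about 12 in all and at most 16, crops included, and the job is handed in when it is done.

Besides the shell and the picture viewer there is one more tool, called after "Call:" as name(argument=value, ...), one argument or row to a line, values as JSON. step_arm: Moves the arm, as the interface text tells. Its arguments: {"type":"object","properties":{"steps":{"type":"array"},"claw":{"type":"number"}},"required":["steps"]}

```bash
ls; mkdir -p pics; cat > h.py <<'E'
import numpy as np,cv2
from plant import *
from scipy.spatial.transform import Rotation as R
def grab(n):
    s=state(); p,d=grab_frame(n); c=camera_params(n); K=np.array(c["mtx"])
    if n=="wrist":
        T=np.eye(4);q=s["tool_rot"];T[:3,:3]=R.from_quat([q[1],q[2],q[3],q[0]]).as_matrix();T[:3,3]=s["tool_pos"]
        T=T@np.array(c["T_tool_cam"])
    else: T=np.array(c["extrinsics"])
    return p,d,K,T
def cloud(d,K,T):
    v,u=np.mgrid[:480,:640]; P=np.stack([(u-K[0,2])/K[0,0]*d,(v-K[1,2])/K[1,1]*d,d],-1)
    W=P@T[:3,:3].T+T[:3,3]; W[d==0]=np.nan; return W
def save(n,p): cv2.imwrite("pics/"+n+".png",p[:,:,::-1])
E
python3 - <<'E'
from h import *
print(state())
a=[]
for n in("scene","side"):
    p,d,K,T=grab(n);W=cloud(d,K,T);np.save(n+"_W.npy",W);np.save(n+"_p.npy",p);a.append(p);save(n,p)
    print(n,T[:3,3],T[:3,2])
    for l in("tub","lid_grip","lid_skirt","pear1_mid","stop_top","calipers","beaker","gauge"):
        for b in boxes_of(n,l):
            x,y,w,h=map(int,b["box"]);s=W[y:y+h,x:x+w].reshape(-1,3)
            print(l,round(b["p"],2),(x,y,w,h),np.nanmedian(W[y+h//3:y+2*h//3+1,x+w//3:x+2*w//3+1].reshape(-1,3),0).round(3))
E
```

```text
pics
{'time': 0.0, 'joint_pos': array([-1.19015607e-01,  5.33136304e-02,  1.61428318e+00, -1.69753265e-05,
        1.47596881e+00, -1.18975011e-01]), 'joint_vel': array([ 2.79326035e-04,  2.78468878e-03,  1.97162583e-04, -9.20207446e-06,
       -1.68992452e-03,  1.09273400e-03]), 'joint_efforts': array([ 2.70554956e-04, -3.93670499e+01, -3.70175600e+01, -1.62778279e-04,
        6.93513779e-03, -6.06393527e-06]), 'tool_pos': array([6.24390044e-01, 5.88434202e-05, 2.30096263e-01]), 'tool_rot': array([-7.70203606e-04,  7.07120216e-01,  7.07092658e-01, -6.16448646e-04]), 'contact_force': array([-0.27451922, -1.17503417, -0.34545732]), 'ft_torque': array([-0.06497454, -0.00958113, -0.00111333]), 'gripper_width': 0.9966395261463848}
scene [1.28839495 0.036776   1.04249941] [-0.59025193 -0.05037032 -0.80564601]
tub 0.71 (280, 190, 75, 74) [ 0.577 -0.008  0.09 ]
tub 0.57 (316, 303, 36, 42) [0.772 0.047 0.013]
lid_grip 0.65 (408, 183, 94, 75) [0.489 0.321 0.069]
lid_skirt 0.7 (407, 184, 92, 74) [0.489 0.316 0.069]
lid_skirt 0.38 (177, 188, 21, 32) [ 0.504 -0.35   0.06 ]
lid_skirt 0.29 (207, 2
[... 557 characters left out ...]
0.72 (263, 218, 88, 57) [0.597 0.013 0.09 ]
lid_grip 0.6 (154, 211, 86, 59) [0.431 0.281 0.068]
lid_grip 0.35 (336, 207, 27, 40) [0.771 0.016 0.067]
lid_skirt 0.84 (153, 212, 84, 58) [0.426 0.283 0.068]
pear1_mid 0.9 (452, 329, 27, 41) [ 0.59  -0.471  0.058]
pear1_mid 0.73 (351, 312, 25, 38) [ 0.484 -0.279  0.056]
pear1_mid 0.64 (428, 304, 29, 39) [ 0.623 -0.392  0.056]
stop_top 0.62 (390, 273, 17, 19) [ 0.643 -0.25   0.087]
stop_top 0.61 (391, 273, 17, 19) [ 0.645 -0.253  0.087]
calipers 0.73 (218, 293, 79, 45) [ 0.384 -0.026  0.008]
calipers 0.32 (356, 353, 22, 41) [ 0.393 -0.365  0.058]
beaker 0.62 (336, 212, 26, 33) [0.767 0.017 0.067]
gauge 0.58 (373, 250, 40, 27) [ 0.769 -0.14   0.022]
```

View pics/scene.png

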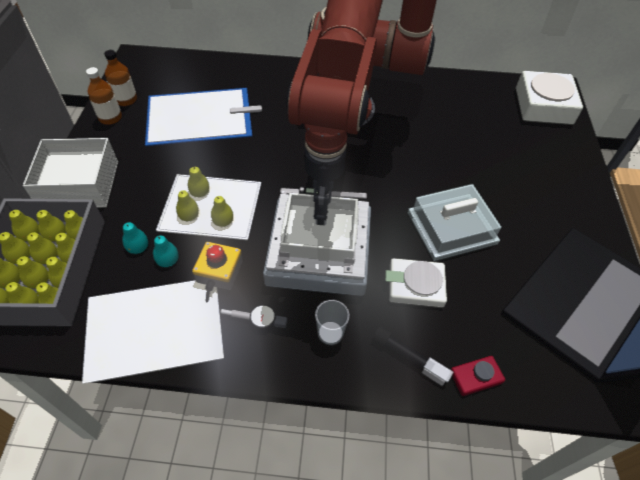

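View pics/side.png

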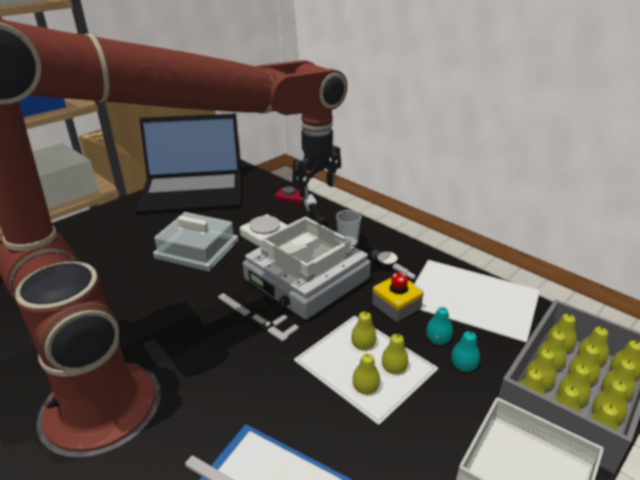

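Candidates: pears on the white card at scene (199,182), (187,206), (222,212). Look-alikes are the turquoise pears at (134,238) and (165,250), the crated pears around (35,250), and the second, empty white sheet at (150,330). The stop is at (216,254), the tub at (320,225) and the lid at (455,220). I choose the three yellow-green pears on the card.

```bash
python3 - <<'E'
from h import *
for n in("scene","side"):
    W=np.load(n+"_W.npy");p=np.load(n+"_p.npy").astype(int);x,y,z=W[...,0],W[...,1],W[...,2]
    hsv=cv2.cvtColor(p.astype(np.uint8),cv2.COLOR_RGB2HSV).astype(int);H,S=hsv[...,0],hsv[...,1]
    def comp(m,nm,mn=15):
        k,l,st,c=cv2.connectedComponentsWithStats(m.astype(np.uint8))
        for i in range(1,k):
            if st[i,4]>=mn:
                q=W[l==i];print(n,nm,st[i],"mean",q.mean(0).round(4),"mid",((q.min(0)+q.max(0))/2).round(4),"ext",np.ptp(q,0).round(3))
    comp((H>22)&(H<35)&(S>130)&(z>.066)&(x<.6)&(x>.3)&(y>-.5)&(y<-.15),"pear")
    comp((H<8)&(S>150)&(z>.06)&(z<.11)&(x>.55)&(x<.75)&(y<-.15)&(y>-.35),"stop")
    comp((z>.121)&(z<.142)&(x>.45)&(x<.72)&(abs(y)<.15),"rim",60)
    # rim minarea rect
    for nm,m in(("rim",(z>.125)&(z<.142)&(x>.45)&(x<.75)&(abs(y)<.13)),("grip",(z>.076)&(z<.13)&(x>.35)&(x<.6)&(y>.2)&(y<.42)),("lid",(z>.008)&(z<.13)&(x>.35)&(x<.6)&(y>.2)&(y<.42))):
        q=W[m]; r=cv2.minAreaRect((q[:,:2]*1000).astype(np.float32));print(n,nm,len(q),r,np.percentile(q[:,2],[5,50,95]).round(3))
p=np.load("scene_p.npy")
save("crop",cv2.resize(p[150:290,110:270],None,fx=4,fy=4,interpolation=cv2.INTER_CUBIC))
c=camera_params("wrist");print(np.array(c["T_tool_cam"]).round(3),c["mtx"])
E
```

```text
scene pear [190 167   9   6  43] mean [ 0.4101 -0.3514  0.087 ] mid [ 0.4097 -0.3525  0.0881] ext [0.019 0.022 0.01 ]
scene pear [179 191   9   9  51] mean [ 0.4973 -0.3607  0.0862] mid [ 0.4958 -0.3608  0.0865] ext [0.02  0.02  0.018]
scene pear [215 197   9   7  48] mean [ 0.504  -0.265   0.0869] mid [ 0.5028 -0.2655  0.088 ] ext [0.018 0.021 0.018]
scene stop [209 245  12  10  65] mean [ 0.6599 -0.2403  0.0947] mid [ 0.6582 -0.241   0.0956] ext [0.026 0.026 0.009]
scene rim [281 193  78  61 910] mean [ 0.5924 -0.0045  0.1303] mid [ 0.5763 -0.0054  0.1293] ext [0.159 0.173 0.016]
scene rim 785 ((576.454345703125, -5.3264923095703125), (172.48919677734375, 158.37042236328125), 89.6861343383789) [0.127 0.132 0.135]
scene grip 380 ((460.2811584472656, 331.95416259765625), (21.723905563354492, 89.66825866699219), 21.118427276611328) [0.079 0.098 0.104]
scene lid 4446 ((491.9864196777344, 298.6470642089844), (195.7991943359375, 259.44781494140625), 20.684194564819336) [0.016 0.067 0.095]
side pear [358 312  14  16 170] mean [ 0.4937 -0.2738  0.0799] mid [ 0.4963 -0.2711  0.0807] ext [0.
[... 436 characters left out ...]
0.5742 -0.0089  0.1292] ext [0.16  0.174 0.016]
side rim 686 ((573.83642578125, -9.168952941894531), (159.41920471191406, 174.32745361328125), 0.8010298609733582) [0.126 0.131 0.135]
side grip 309 ((455.56658935546875, 329.283203125), (23.17002296447754, 91.29563903808594), 23.99198341369629) [0.078 0.094 0.104]
side lid 3341 ((487.1214294433594, 298.60333251953125), (202.6533966064453, 264.981689453125), 22.582429885864258) [0.014 0.063 0.093]
[[-0.001 -0.963 -0.269  0.068]
 [ 1.    -0.    -0.001 -0.001]
 [ 0.001 -0.269  0.963 -0.143]
 [ 0.     0.     0.     1.   ]] [[432.7645806    0.         316.28722381]
 [  0.         432.7645806  241.58344879]
 [  0.           0.           1.        ]]
```

View pics/crop.png

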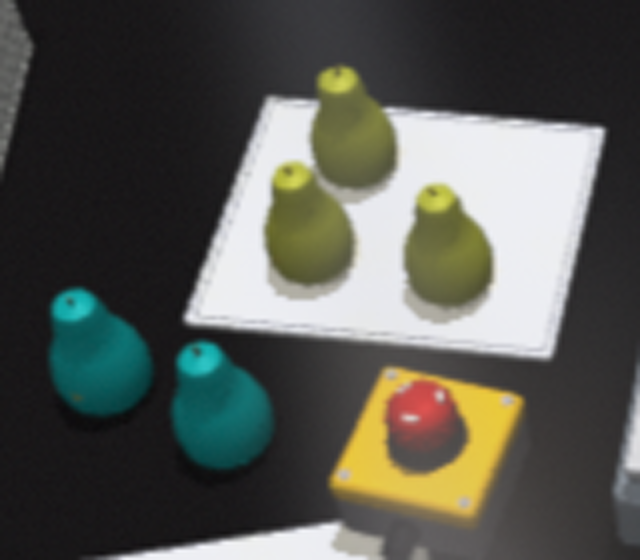

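The crop shows three yellow-green pears on the card (crop px (350,130), (310,230), (445,250)), the turquoise pair at left, and the red head up at (425,420). Now I move over the stop with the fingers shut.

Call:
step_arm(
  steps=[
    [-50,6,0,0],
    [-50,6,0,0],
    [-50,6,0,0],
    [-50,6,0,0],
    [-43,6,0,0],
    [0,0,0,0],
    [0,0,0,0],
  ],
  claw=0,
)

```text
time: 1.6
tool_pos: [0.6566, -0.248, 0.2311]
tool_rot: [0.0, 0.706, 0.709, 0.001]
contact_force: [-0.1, 0.2, 0.1]
gripper_width: 0.002
```

```bash
cat >> h.py <<'E'
def comps(W,m,nm,mn=30):
    k,l,st,c=cv2.connectedComponentsWithStats(m.astype(np.uint8))
    for i in range(1,k):
        if st[i,4]>=mn:
            q=W[l==i];r=cv2.minAreaRect((q[:,:2]*1000).astype(np.float32))
            print(nm,st[i],"mean",q.mean(0).round(4),"mid",((q.min(0)+q.max(0))/2).round(4),"ext",np.ptp(q,0).round(3),"rect",np.round(r[0],1),np.round(r[1],1),round(r[2],1))
def hs(p):
    h=cv2.cvtColor(p,cv2.COLOR_RGB2HSV).astype(int);return h[...,0],h[...,1]
E
python3 - <<'E'
from h import *
p,d,K,T=grab("wrist");W=cloud(d,K,T);H,S=hs(p);z=W[...,2];save("w1",p)
s=state();print(s["tool_pos"],s["tool_rot"])
comps(W,((H<8)|(H>172))&(S>150)&(z>.07)&(z<.11)&(W[...,1]<-.15),"stop")
comps(W,(H>22)&(H<35)&(S>130)&(z>.066)&(W[...,1]>-.45),"pear")
E
```

```text
[ 0.65652938 -0.24789169  0.23103767] [5.66829480e-04 7.05438036e-01 7.08771200e-01 4.92511880e-04]
stop [ 288  183   61   63 2566] mean [ 0.6572 -0.2395  0.0913] mid [ 0.6572 -0.2423  0.0845] ext [0.042 0.042 0.026] rect [ 657.2 -242.3] [41.3 40.8] 66.7
pear [  74  223   52   45 1645] mean [ 0.5036 -0.2649  0.0813] mid [ 0.5007 -0.2667  0.0803] ext [0.028 0.03  0.029] rect [ 501.2 -266.2] [27.9 28.3] 69.2
pear [  0 328  22  42 640] mean [ 0.4189 -0.3496  0.0747] mid [ 0.4159 -0.3507  0.0761] ext [0.014 0.028 0.02 ] rect [ 417.  -349.8] [11.8 28.4] 10.5
pear [  82  339   48   45 1426] mean [ 0.4955 -0.3568  0.0805] mid [ 0.493  -0.3593  0.0799] ext [0.029 0.028 0.028] rect [ 493.2 -359.3] [28.  27.7] 4.3
```

View pics/w1.png

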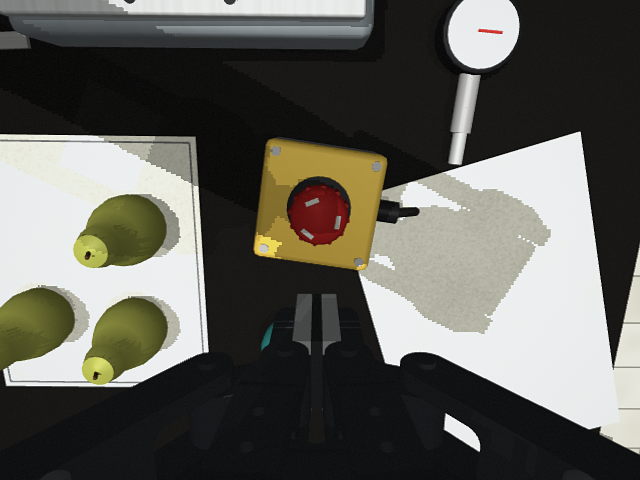

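The wrist view shows the red head at px (318,214), about (0.657, -0.242). The card and its pears are at left. Pressing now.

Call:
step_arm(
  steps=[
    [6,0,40,0],
    [0,0,45,0],
    [0,0,44,0],
    [0,0,5,0],
    [0,0,5,0],
    [0,0,5,0],
    [0,0,4,0],
    [0,0,2,0],
  ],
)

```text
time: 2.45
tool_pos: [0.6639, -0.2364, 0.0938]
tool_rot: [0.009, 0.702, 0.712, 0.003]
contact_force: [-0.6, 0.3, 3.9]
gripper_width: 0.001
```

Call:
step_arm(
  steps=[
    [-5,-5,2,0],
    [0,0,5,0],
    [0,0,6,0],
    [0,0,6,0],
    [0,0,5,0],
  ],
)

```text
time: 2.95
tool_pos: [0.6638, -0.2436, 0.0838]
tool_rot: [0.015, 0.702, 0.712, 0.005]
contact_force: [-10.5, 6.0, 22.8]
gripper_width: -0.0
```

Call:
step_arm(
  steps=[
    [0,0,-10,0],
    [0,0,-40,0],
    [0,0,-50,0],
    [0,0,-30,0],
    [0,0,0,0],
  ],
)

```text
time: 3.45
tool_pos: [0.6595, -0.2427, 0.2174]
tool_rot: [0.015, 0.702, 0.712, 0.005]
contact_force: [0.0, 0.9, 0.5]
gripper_width: 0.004
```

```bash
python3 - <<'E'
from h import *
p,d,K,T=grab("wrist");W=cloud(d,K,T);H,S=hs(p);z=W[...,2]
s=state();print(s["tool_pos"],s["tool_rot"])
m=((H<8)|(H>172))&(S>150)&(z>.05)&(z<.11)&(W[...,1]<-.15)
comps(W,m,"stop");print(np.percentile(z[m],[50,90,99,100]))
comps(W,(H>22)&(H<35)&(S>130)&(z>.066)&(W[...,1]>-.45),"pear")
E
```

```text
[ 0.6587687  -0.24239698  0.21508967] [0.01334696 0.7019088  0.71212716 0.00456138]
stop [ 278  189   62   63 2673] mean [ 0.657  -0.2392  0.0821] mid [ 0.6566 -0.2421  0.0725] ext [0.042 0.042 0.033] rect [ 657.1 -242.6] [41.8 41.1] 67.7
[0.08355818 0.08668769 0.08762842 0.08893431]
pear [  49  231   57   48 1850] mean [ 0.5036 -0.2646  0.0811] mid [ 0.5007 -0.2666  0.0802] ext [0.028 0.03  0.028] rect [ 501.  -266.1] [28.4 27.9] 75.1
pear [  60  352   51   48 1627] mean [ 0.4955 -0.3566  0.0804] mid [ 0.4931 -0.3597  0.0805] ext [0.028 0.028 0.029] rect [ 493.3 -359.6] [28.2 27.9] 2.4
```

The stop is locked (the head is about 9 mm lower). Next is pear 3 at about (0.501, -0.267).

Call:
step_arm(
  steps=[
    [-6,-40,0,0.8],
    [-6,-40,0,0],
    [-6,-40,0,0],
    [-6,-37,0,0],
    [0,0,0,0],
    [0,0,0,0],
  ],
  claw=75,
)

```text
time: 4.1
tool_pos: [0.4924, -0.2648, 0.1956]
tool_rot: [0.004, 0.707, 0.707, 0.003]
contact_force: [0.7, -0.6, 0.3]
gripper_width: 0.747
```

```bash
python3 - <<'E'
from h import *
p,d,K,T=grab("wrist");W=cloud(d,K,T);H,S=hs(p);z=W[...,2];save("w2",p)
s=state();print(s["tool_pos"],s["tool_rot"])
comps(W,(H>22)&(H<35)&(S>130)&(z>.066)&(W[...,1]>-.45),"pear")
E
```

```text
[ 0.49239884 -0.26465781  0.19527743] [0.00371647 0.70680633 0.70739309 0.00245242]
pear [ 301  210   50   51 1907] mean [ 0.4978 -0.264   0.083 ] mid [ 0.4982 -0.2664  0.0804] ext [0.031 0.029 0.029] rect [ 497.8 -265.9] [31.5 27.8] 10.6
pear [ 292  342   45   52 1600] mean [ 0.4908 -0.356   0.0811] mid [ 0.4908 -0.3597  0.0802] ext [0.031 0.029 0.028] rect [ 490.3 -359. ] [28.1 27.7] 54.3
```

Call:
step_arm(
  steps=[
    [-2,6,20,0],
    [0,0,30,0],
    [0,0,30,0],
    [0,0,25,0],
    [0,0,0,0],
  ],
)

```text
time: 4.65
tool_pos: [0.5052, -0.2665, 0.0858]
tool_rot: [0.005, 0.705, 0.709, 0.003]
contact_force: [-0.3, 0.0, -0.2]
gripper_width: 0.755
```

Call:
step_arm(
  steps=[
    [0,-6,0,0],
    [0,-1,15,0],
    [0,0,15,0],
    [0,0,3,0],
    [0,0,0,0],
  ],
)

```text
time: 5.15
tool_pos: [0.5016, -0.2676, 0.0535]
tool_rot: [0.007, 0.705, 0.709, 0.004]
contact_force: [0.5, 0.1, -0.5]
gripper_width: 0.748
```

Call:
step_arm(
  steps=[
    [0,0,0,0],
    [0,0,0,0],
    [0,0,0,0],
    [0,0,0,0],
    [0,0,0,0],
    [0,0,0,0],
  ],
  claw=15,
)

```text
time: 5.75
tool_pos: [0.5023, -0.2683, 0.0551]
tool_rot: [0.009, 0.705, 0.709, 0.004]
contact_force: [0.2, -0.7, -1.4]
gripper_width: 0.384
```

Call:
step_arm(
  steps=[
    [0,0,-15,0],
    [0,0,-30,0],
    [0,0,-35,0],
    [0,0,-35,0],
    [0,0,-35,0],
    [0,0,-10,0],
    [0,0,0,0],
  ],
)

```text
time: 6.45
tool_pos: [0.4984, -0.2664, 0.2241]
tool_rot: [0.008, 0.705, 0.709, 0.004]
contact_force: [-0.1, -0.5, -1.8]
gripper_width: 0.379
```

Call:
step_arm(
  steps=[
    [30,6,0,0],
    [40,7,0,0],
    [40,7,0,0],
    [40,7,0,0],
    [40,7,0,0],
    [20,4,0,0],
    [0,0,0,0],
    [0,0,0,0],
  ],
)

```text
time: 7.25
tool_pos: [0.5296, -0.0478, 0.2072]
tool_rot: [-0.001, 0.706, 0.708, -0.001]
contact_force: [0.3, -0.7, -1.6]
gripper_width: 0.362
```

```bash
cat > rim.py <<'E'
from h import *
p,d,K,T=grab("wrist");W=cloud(d,K,T);H,S=hs(p);z=W[...,2]
import sys;save(sys.argv[1],p)
s=state();print(s["tool_pos"],s["tool_rot"],s["gripper_width"])
m=(z>.126)&(z<.142)&(S<60)&(W[...,0]<.7)&(W[...,0]>.45)&(abs(W[...,1])<.14)
comps(W,m,"rim",60)
comps(W,(H>22)&(H<35)&(S>130),"pear",100)
E
python3 rim.py w3
```

```text
[ 0.52939906 -0.04797066  0.20699729] [-0.00181715  0.70604191  0.7081663  -0.00141876] 0.3593634056835209
rim [  250     0   339   331 12497] mean [0.5877 0.0102 0.1322] mid [ 0.574  -0.0096  0.1307] ext [0.155 0.166 0.009] rect [574.   -9.5] [166.3 154.4] 89.8
pear [  250   218   134   175 15689] mean [nan nan nan] mid [nan nan nan] ext [nan nan nan] rect [nan nan] [nan  0.] nan
pear [507 421  24  32 370] mean [nan nan nan] mid [nan nan nan] ext [nan nan nan] rect [ 633.3 -139.3] [  9.8 236.2] 34.4
```

View pics/w3.png

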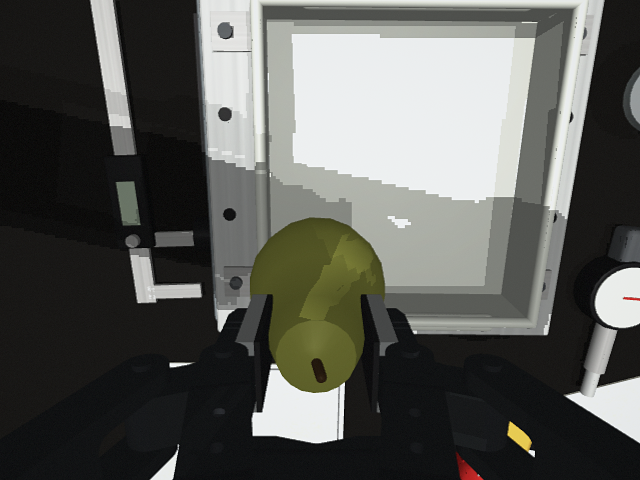

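The wrist view shows the pear held between the pads at (318,310) and the tub behind it, aligned with the axes. The tub centre is (0.574, -0.0095). The width fell a little, so the pear may have slipped slightly. Before lowering I raise and centre it.

Call:
step_arm(
  steps=[
    [0,0,-12,0],
    [-2,12,0,0],
    [0,0,0,0],
  ],
)

```text
time: 7.6
tool_pos: [0.5409, -0.0532, 0.2194]
tool_rot: [-0.002, 0.708, 0.707, -0.002]
contact_force: [-0.6, -0.0, -1.1]
gripper_width: 0.361
```

```bash
cat > held.py <<'E'
from h import *
p,d,K,T=grab("side");W=cloud(d,K,T);H,S=hs(p);z=W[...,2]
s=state();print(s["tool_pos"],s["gripper_width"])
m=(H>20)&(H<36)&(S>110)&(W[...,0]>.45)&(W[...,0]<.72)&(abs(W[...,1])<.14)
comps(W,m,"pear",15);q=z[m]
print("z",q.min().round(3),q.max().round(3))
E
python3 held.py
```

```text
[ 0.54065207 -0.05310537  0.21976076] 0.36018622801515954
pear [298 207  23  38 525] mean [ 0.5298 -0.0684  0.2089] mid [ 0.534  -0.0633  0.2137] ext [0.047 0.046 0.081] rect [533.4 -63.6] [45.  47.1] 85.8
z 0.173 0.254
```

Call:
step_arm(
  steps=[
    [0,0,25,0],
    [0,0,25,0],
    [0,0,13,0],
    [0,0,0,0],
  ],
)

```text
time: 8.05
tool_pos: [0.5407, -0.055, 0.1588]
tool_rot: [-0.001, 0.709, 0.705, -0.0]
contact_force: [-1.4, 2.9, -1.6]
gripper_width: 0.357
```

Call:
step_arm(
  steps=[
    [5,0,0,0],
    [0,0,5,0],
    [1,0,5,0],
    [0,0,5,0],
    [0,0,0,0],
  ],
)

```text
time: 8.55
tool_pos: [0.5424, -0.05, 0.1464]
tool_rot: [0.002, 0.709, 0.705, 0.0]
contact_force: [0.5, -0.1, -1.6]
gripper_width: 0.36
```

Call:
step_arm(
  steps=[
    [0,0,3,0],
    [0,0,3,0],
    [0,0,0,0],
  ],
)

```text
time: 8.85
tool_pos: [0.5442, -0.0508, 0.1448]
tool_rot: [0.004, 0.709, 0.705, 0.001]
contact_force: [-0.5, 0.2, -2.2]
gripper_width: 0.363
```

Call:
step_arm(
  steps=[
    [0,-1,3,0],
    [0,0,3,0],
    [0,0,3,0],
    [0,0,0,0],
  ],
)

```text
time: 9.25
tool_pos: [0.5452, -0.0516, 0.1446]
tool_rot: [0.006, 0.709, 0.705, 0.001]
contact_force: [0.4, -0.3, -1.7]
gripper_width: 0.358
```

Call:
step_arm(
  steps=[
    [0,-3,6,0],
    [0,0,4,0],
  ],
)

```text
time: 9.45
tool_pos: [0.5465, -0.0524, 0.1438]
tool_rot: [0.01, 0.709, 0.705, 0.004]
contact_force: [-8.7, 3.0, 17.5]
gripper_width: 0.36
```

Call:
step_arm(
  steps=[
    [0,0,-4,0],
    [0,0,0,0],
    [0,0,0,0],
    [0,0,0,0],
    [0,0,0,0],
  ],
  claw=70,
)

```text
time: 9.95
tool_pos: [0.5462, -0.0524, 0.1463]
tool_rot: [0.01, 0.709, 0.705, 0.004]
contact_force: [0.3, -0.6, -0.7]
gripper_width: 0.703
```

Call:
step_arm(
  steps=[
    [0,0,-30,0],
    [0,0,-40,0],
    [0,0,-20,0],
    [-40,-10,0,0],
    [-50,-10,0,0],
    [-50,-10,0,0],
    [-50,-10,0,0],
    [-50,-10,0,0],
  ],
)

```text
time: 10.75
tool_pos: [0.493, -0.2879, 0.2357]
tool_rot: [0.007, 0.705, 0.71, 0.003]
contact_force: [0.9, -0.7, -0.2]
gripper_width: 0.699
```

```bash
cat > pw.py <<'E'
from h import *
p,d,K,T=grab("wrist");W=cloud(d,K,T);H,S=hs(p);z=W[...,2]
s=state();print(s["tool_pos"],s["tool_rot"])
comps(W,(H>22)&(H<35)&(S>130)&(z>.066)&(W[...,1]>-.45),"pear")
E
python3 pw.py; python3 held.py
```

```text
[ 0.49109448 -0.29459426  0.23553796] [8.48951569e-03 7.06693803e-01 7.07468444e-01 4.45015175e-04]
pear [180 278  46  40 918] mean [ 0.4077 -0.3441  0.0811] mid [ 0.4272 -0.3182  0.1581] ext [0.068 0.083 0.184] rect [ 432.2 -321. ] [104.8  28. ] 48.2
pear [ 291  288   41   45 1247] mean [ 0.4909 -0.3567  0.0815] mid [ 0.4906 -0.3592  0.0803] ext [0.031 0.028 0.029] rect [ 490.3 -359.5] [29.4 27.6] 43.2
[ 0.49202799 -0.29102204  0.23535054] 0.6956885814692763
pear [301 235  20  27 321] mean [ 0.5352 -0.0626  0.1466] mid [ 0.5374 -0.0604  0.1489] ext [0.038 0.039 0.061] rect [537.3 -63.1] [31.2 44.4] 66.3
z 0.118 0.179
```

Pear 3 stands in the tub. Next is pear 2 at (0.491, -0.360).

Call:
step_arm(
  steps=[
    [-32,0,0,0],
    [-32,0,20,0],
    [0,0,35,0],
    [0,0,35,0],
    [0,0,30,0],
    [0,0,0,0],
  ],
)

```text
time: 11.45
tool_pos: [0.4943, -0.3572, 0.111]
tool_rot: [0.007, 0.708, 0.706, 0.003]
contact_force: [-0.8, 0.4, -0.4]
gripper_width: 0.701
```

Call:
step_arm(
  steps=[
    [-2,-3,20,0],
    [0,-2,20,0],
    [0,-1,16,0],
    [0,0,0,0],
  ],
)

```text
time: 11.85
tool_pos: [0.4917, -0.3586, 0.057]
tool_rot: [0.009, 0.707, 0.707, 0.004]
contact_force: [-0.1, 0.1, 0.3]
gripper_width: 0.702
```

Call:
step_arm(
  steps=[
    [0,0,0,0],
    [0,0,0,0],
    [0,0,0,0],
    [0,0,0,0],
    [0,0,0,0],
    [0,0,0,0],
  ],
  claw=15,
)

```text
time: 12.45
tool_pos: [0.4945, -0.3602, 0.0625]
tool_rot: [0.013, 0.707, 0.707, 0.004]
contact_force: [0.5, -0.1, -1.3]
gripper_width: 0.343
```

The grip is too high, so I open, go lower and grip again.

Call:
step_arm(
  steps=[
    [0,0,0,0],
    [0,0,0,0],
    [0,-3,5,0],
    [0,-3,6,0],
    [0,0,3,0],
  ],
  claw=70,
)

```text
time: 12.95
tool_pos: [0.489, -0.3611, 0.0486]
tool_rot: [0.014, 0.707, 0.707, 0.004]
contact_force: [-0.8, -0.2, 0.2]
gripper_width: 0.695
```

Call:
step_arm(
  steps=[
    [0,0,1,0],
    [0,0,1,0],
    [0,0,1,0],
    [0,0,1,0],
    [0,0,1,0],
  ],
  claw=15,
)

```text
time: 13.45
tool_pos: [0.4923, -0.3628, 0.0492]
tool_rot: [0.017, 0.707, 0.707, 0.005]
contact_force: [-3.7, 3.4, 8.2]
gripper_width: 0.452
```

Call:
step_arm(
  steps=[
    [0,0,0,0],
    [0,0,0,0],
    [0,0,-5,0],
  ],
  claw=70,
)

```text
time: 13.75
tool_pos: [0.4916, -0.3622, 0.053]
tool_rot: [0.016, 0.707, 0.707, 0.005]
contact_force: [0.3, 0.1, 0.3]
gripper_width: 0.704
```

Call:
step_arm(
  steps=[
    [0,0,0,0],
    [0,0,0,0],
    [0,0,0,0],
    [0,0,0,0],
    [0,0,0,0],
  ],
  claw=15,
)

```text
time: 14.25
tool_pos: [0.492, -0.3625, 0.0539]
tool_rot: [0.016, 0.707, 0.707, 0.005]
contact_force: [0.3, -0.1, 1.0]
gripper_width: 0.391
```

Call:
step_arm(
  steps=[
    [0,0,-15,0],
    [0,0,-30,0],
    [0,0,-35,0],
    [0,0,-40,0],
    [0,0,-40,0],
    [0,0,-40,0],
    [0,0,-15,0],
    [0,0,0,0],
  ],
)

```text
time: 15.05
tool_pos: [0.483, -0.3572, 0.2777]
tool_rot: [0.013, 0.707, 0.707, 0.005]
contact_force: [0.5, 0.6, -1.1]
gripper_width: 0.395
```

Call:
step_arm(
  steps=[
    [30,6,0,0],
    [45,6,0,0],
    [45,7,0,0],
    [45,7,0,0],
    [45,7,0,0],
    [45,7,0,0],
    [0,0,0,0],
  ],
)

```text
time: 15.75
tool_pos: [0.5184, -0.0922, 0.2576]
tool_rot: [0.002, 0.709, 0.705, 0.001]
contact_force: [-0.3, 0.0, -1.3]
gripper_width: 0.347
```

```bash
python3 held.py
```

```text
[ 0.51787396 -0.09418938  0.25700134] 0.34737918067205475
pear [301 203  26  59 890] mean [ 0.5146 -0.0959  0.2134] mid [ 0.5206 -0.0843  0.2032] ext [0.067 0.084 0.173] rect [523.2 -88.3] [81.6 54.5] 53.8
z 0.117 0.29
```

Call:
step_arm(
  steps=[
    [40,7,0,0],
    [45,7,0,0],
    [35,7,0,0],
    [0,0,0,0],
    [0,0,0,0],
  ],
)

```text
time: 16.3
tool_pos: [0.5374, 0.0242, 0.2464]
tool_rot: [-0.003, 0.712, 0.702, -0.006]
contact_force: [-0.4, 0.0, -1.4]
gripper_width: 0.343
```

```bash
python3 held.py; python3 rim.py w4
```

```text
[0.5372133  0.02397892 0.246159  ] 0.34363301199410884
pear [275 188  24  37 566] mean [0.5269 0.0061 0.2332] mid [0.5329 0.0149 0.2372] ext [0.055 0.055 0.082] rect [532.1  15.9] [50.  56.6] 30.3
pear [301 235  20  27 326] mean [ 0.5355 -0.0628  0.1465] mid [ 0.5384 -0.0599  0.1486] ext [0.04  0.039 0.059] rect [537.2 -63.1] [31.9 47.2] 55.8
z 0.119 0.278
[0.53734583 0.02358696 0.24664933] [-0.00290777  0.71243098  0.70171607 -0.00531072] 0.34578773006222313
rim [ 252  140  264  215 7031] mean [0.5858 0.0516 0.1323] mid [0.5741 0.0108 0.1311] ext [0.154 0.139 0.009] rect [573.7  11.2] [138.  154.5] 89.4
rim [268 374  56  23 349] mean [ 0.5125 -0.0855  0.1323] mid [ 0.5187 -0.083   0.1315] ext [0.038 0.017 0.007] rect [517.5 -88.3] [13.5 39.1] 66.5
rim [351 382  16  15 127] mean [ 0.563  -0.0863  0.1319] mid [ 0.562  -0.087   0.1307] ext [0.01  0.01  0.008] rect [561.8 -87. ] [10.3  9.5] 2.9
pear [  252   224   131   177 15389] mean [nan nan nan] mid [nan nan nan] ext [nan nan nan] rect [556.6 -67.8] [ 54.3 238.3] 12.4
pear [454 451  28  29 144] mean [nan nan nan] mid [nan nan nan] ext [nan nan nan] rect [616.2 -99.6] [ 14.3 304. ] 23.8
```

View pics/w4.png

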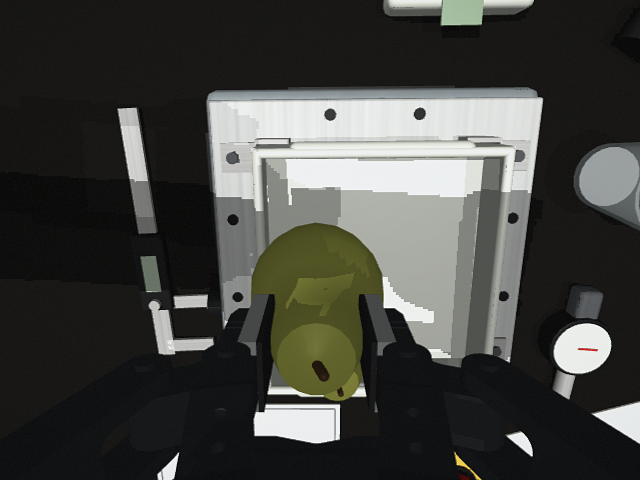

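The held pear is upright at (318,310) and the first pear's top shows beneath it at (342,387). I centre it and lower.

Call:
step_arm(
  steps=[
    [9,4,0,-0.9],
    [0,0,25,0],
    [0,0,25,0],
    [0,0,25,0],
    [0,0,8,0],
    [0,0,0,0],
  ],
)

```text
time: 17.0
tool_pos: [0.5431, 0.0277, 0.1627]
tool_rot: [-0.001, 0.709, 0.705, -0.004]
contact_force: [0.6, -0.0, -1.0]
gripper_width: 0.35
```

Call:
step_arm(
  steps=[
    [5,0,8,0],
    [1,0,6,0],
    [0,0,5,0],
    [0,-1,4,0],
    [0,0,0,0],
  ],
)

```text
time: 17.5
tool_pos: [0.5467, 0.0324, 0.1474]
tool_rot: [0.004, 0.709, 0.705, -0.001]
contact_force: [-0.2, -0.4, -1.7]
gripper_width: 0.346
```

Call:
step_arm(
  steps=[
    [0,-4,5,0],
    [0,-1,4,0],
  ],
)

```text
time: 17.7
tool_pos: [0.5465, 0.031, 0.1459]
tool_rot: [0.01, 0.709, 0.705, 0.002]
contact_force: [-7.7, -1.7, 15.9]
gripper_width: 0.346
```

Call:
step_arm(
  steps=[
    [0,0,-3,0],
    [0,0,0,0],
    [0,0,0,0],
    [0,0,0,0],
  ],
  claw=70,
)

```text
time: 18.1
tool_pos: [0.547, 0.0312, 0.1499]
tool_rot: [0.011, 0.709, 0.705, 0.003]
contact_force: [-0.0, 0.3, 0.8]
gripper_width: 0.698
```

Call:
step_arm(
  steps=[
    [0,0,-30,0],
    [0,0,-40,0],
    [0,0,-40,0],
    [-40,-15,0,0],
    [-50,-15,0,0],
    [-50,-15,0,0],
    [-50,-15,0,0],
    [-50,-15,0,0],
  ],
)

```text
time: 18.9
tool_pos: [0.4691, -0.2003, 0.2603]
tool_rot: [0.008, 0.704, 0.71, 0.001]
contact_force: [1.4, -0.5, -0.3]
gripper_width: 0.7
```

Call:
step_arm(
  steps=[
    [-40,-15,0,0],
    [-20,-15,0,0],
    [0,-5,0,0],
    [0,0,0,0],
  ],
)

```text
time: 19.3
tool_pos: [0.4302, -0.2671, 0.258]
tool_rot: [0.007, 0.707, 0.707, 0.001]
contact_force: [-0.4, -0.5, -0.7]
gripper_width: 0.702
```

```bash
python3 pw.py; python3 held.py
```

```text
[ 0.43055007 -0.26677189  0.25792313] [6.70163413e-03 7.06667743e-01 7.07513593e-01 5.52023108e-04]
pear [ 268  292   38   41 1089] mean [ 0.4071 -0.3475  0.0815] mid [ 0.4061 -0.3505  0.0802] ext [0.031 0.028 0.028] rect [ 406.8 -350.3] [27.7 28.7] 47.4
[ 0.43095939 -0.26634418  0.25806551] 0.7006392351981642
pear [279 221  21  34 428] mean [0.5375 0.0136 0.1398] mid [0.5396 0.0198 0.1391] ext [0.042 0.047 0.085] rect [537.   18.5] [35.5 50.4] 17.8
pear [300 235  20  27 326] mean [ 0.5347 -0.0621  0.1468] mid [ 0.5369 -0.0589  0.1482] ext [0.04  0.04  0.064] rect [535.9 -60.5] [32.5 42.2] 65.5
z 0.097 0.182
```

Last pear, at (0.406, -0.351).

Call:
step_arm(
  steps=[
    [-40,-13,0,0],
    [-43,-13,0,0],
    [0,0,40,0],
    [0,0,40,0],
    [0,0,40,0],
    [0,0,20,0],
    [0,0,0,0],
  ],
)

```text
time: 20.1
tool_pos: [0.4154, -0.3465, 0.1167]
tool_rot: [0.011, 0.7, 0.714, 0.002]
contact_force: [0.0, 0.3, 0.5]
gripper_width: 0.699
```

```bash
python3 pw.py
```

```text
[ 0.41586812 -0.34699124  0.11814898] [0.0115386  0.70000651 0.71403996 0.00216188]
pear [ 264  249   68   74 3681] mean [ 0.4066 -0.348   0.0825] mid [ 0.4063 -0.3507  0.0799] ext [0.032 0.028 0.028] rect [ 406.9 -350.8] [28.1 29.9] 53.2
```

Call:
step_arm(
  steps=[
    [-4,-9,15,1],
    [0,-2,20,0],
    [0,-2,20,0],
    [0,-1,8,0],
    [0,0,0,0],
  ],
)

```text
time: 20.65
tool_pos: [0.4069, -0.3553, 0.0595]
tool_rot: [0.018, 0.706, 0.708, 0.002]
contact_force: [-0.2, 0.3, 0.1]
gripper_width: 0.7
```

Call:
step_arm(
  steps=[
    [4,-2,7,0],
    [0,-1,3,0],
  ],
)

```text
time: 20.85
tool_pos: [0.4052, -0.3527, 0.0512]
tool_rot: [0.021, 0.706, 0.708, 0.001]
contact_force: [-0.9, -0.0, -0.7]
gripper_width: 0.702
```

Call:
step_arm(
  steps=[
    [0,0,0,0],
    [0,0,0,0],
    [0,0,0,0],
    [0,0,0,0],
    [0,0,0,0],
    [0,0,0,0],
  ],
  claw=15,
)

```text
time: 21.45
tool_pos: [0.4059, -0.3533, 0.0529]
tool_rot: [0.022, 0.706, 0.708, 0.001]
contact_force: [-1.2, 0.1, -1.6]
gripper_width: 0.406
```

Call:
step_arm(
  steps=[
    [0,0,-15,0],
    [0,0,-30,0],
    [0,0,-40,0],
    [0,0,-40,0],
    [0,0,-45,0],
    [0,0,-40,0],
    [0,0,-15,0],
    [0,0,0,0],
  ],
)

```text
time: 22.25
tool_pos: [0.3967, -0.345, 0.2902]
tool_rot: [0.021, 0.706, 0.708, 0.001]
contact_force: [-0.3, -0.6, -1.2]
gripper_width: 0.408
```

Call:
step_arm(
  steps=[
    [35,22,-2,0],
    [40,25,-2,0],
    [40,25,-2,0],
    [40,25,-2,0],
    [40,25,0,0],
    [40,25,0,0],
    [20,15,0,0],
    [0,0,0,0],
  ],
)

```text
time: 23.05
tool_pos: [0.5572, -0.0786, 0.2745]
tool_rot: [0.008, 0.708, 0.706, -0.004]
contact_force: [-0.3, -0.7, -0.8]
gripper_width: 0.355
```

```bash
python3 held.py
```

```text
[ 0.5562645  -0.07956122  0.27391539] 0.3480913883336604
pear [310 189  25  39 616] mean [ 0.5461 -0.0949  0.2592] mid [ 0.551  -0.0874  0.2635] ext [0.048 0.051 0.085] rect [551.8 -88.1] [47.8 51.3] 78.2
pear [279 221  21  34 433] mean [0.5374 0.0135 0.1397] mid [0.5392 0.0197 0.1403] ext [0.043 0.052 0.081] rect [539.3  17.1] [40.  49.5] 58.7
pear [301 236  20  26 319] mean [ 0.5347 -0.063   0.1453] mid [ 0.5369 -0.0602  0.1474] ext [0.039 0.038 0.059] rect [535.8 -63.8] [27.2 46.5] 46.9
z 0.1 0.306
```

Call:
step_arm(
  steps=[
    [25,18,0,0],
    [25,18,0,0],
    [18,14,0,0],
    [0,0,0,0],
  ],
)

```text
time: 23.5
tool_pos: [0.6038, -0.014, 0.2646]
tool_rot: [0.004, 0.71, 0.704, -0.009]
contact_force: [-0.2, -0.1, -0.9]
gripper_width: 0.354
```

Call:
step_arm(
  steps=[
    [0,0,25,0],
    [0,0,25,0],
    [0,0,25,0],
    [0,0,8,0],
    [0,0,0,0],
  ],
)

```text
time: 24.0
tool_pos: [0.5985, -0.0226, 0.1748]
tool_rot: [0.002, 0.713, 0.701, -0.013]
contact_force: [-0.1, 0.3, -1.2]
gripper_width: 0.348
```

Call:
step_arm(
  steps=[
    [13,11,0,-1],
    [2,1,8,0],
    [1,1,8,0],
    [1,1,6,0],
    [0,0,0,0],
  ],
)

```text
time: 24.5
tool_pos: [0.6149, -0.0066, 0.1543]
tool_rot: [0.004, 0.707, 0.708, -0.011]
contact_force: [-0.3, -0.7, -0.9]
gripper_width: 0.35
```

Call:
step_arm(
  steps=[
    [0,-6,5,0],
    [0,-2,5,0],
    [0,0,4,0],
    [0,0,0,0],
  ],
)

```text
time: 24.9
tool_pos: [0.6083, -0.0093, 0.1474]
tool_rot: [0.008, 0.706, 0.708, -0.011]
contact_force: [0.9, 0.7, -1.4]
gripper_width: 0.346
```

```bash
python3 held.py
```

```text
[ 0.60851807 -0.00926735  0.14744269] 0.3444577807414709
pear [300 218  27  44 629] mean [ 0.566  -0.0476  0.1453] mid [ 0.571  -0.0399  0.1424] ext [0.107 0.076 0.087] rect [573.4 -39.6] [122.   47.9] 29.2
pear [279 222  21  33 427] mean [0.5373 0.0133 0.1387] mid [0.5391 0.0196 0.1392] ext [0.04  0.05  0.084] rect [536.7  19.1] [34.4 52.2] 21.3
z 0.097 0.186
```

Call:
step_arm(
  steps=[
    [0,-1,5,0],
    [0,-1,4,0],
  ],
)

```text
time: 25.15
tool_pos: [0.6088, -0.0114, 0.1457]
tool_rot: [0.012, 0.706, 0.708, -0.01]
contact_force: [-5.7, -2.1, 15.9]
gripper_width: 0.346
```

Call:
step_arm(
  steps=[
    [0,0,-3,0],
    [0,0,0,0],
    [0,0,0,0],
    [0,0,0,0],
  ],
  claw=70,
)

```text
time: 25.55
tool_pos: [0.6085, -0.0112, 0.1485]
tool_rot: [0.012, 0.706, 0.708, -0.01]
contact_force: [0.1, -0.1, 0.1]
gripper_width: 0.705
```

Call:
step_arm(
  steps=[
    [0,0,-30,0],
    [0,0,-40,0],
    [0,0,-40,0],
    [-25,-10,-40,0],
    [-25,-10,-20,0],
    [0,0,0,0],
  ],
)

```text
time: 26.15
tool_pos: [0.5852, -0.0558, 0.3182]
tool_rot: [0.007, 0.705, 0.709, -0.014]
contact_force: [0.3, -0.0, 0.9]
gripper_width: 0.7
```

```bash
python3 rim.py w5; python3 - <<'E'
from h import *
for n in("scene","side"):
    p,d,K,T=grab(n);W=cloud(d,K,T);x,y,z=W[...,0],W[...,1],W[...,2]
    comps(W,(z>.076)&(z<.13)&(x>.3)&(x<.65)&(y>.2)&(y<.42),n+"grip")
    H,S=hs(p);m=((H<8)|(H>172))&(S>150)&(z>.05)&(z<.11)&(y<-.15)&(x>.5);print("stop z",np.percentile(z[m],[50,95]))
E
```

```text
[ 0.5851125  -0.05461744  0.31661294] [ 0.0060481   0.70514928  0.70889395 -0.0140457 ] 0.6972711834617725
rim [ 194   10  225  240 8797] mean [0.5739 0.0063 0.1323] mid [ 0.5736 -0.0064  0.1311] ext [0.155 0.173 0.01 ] rect [573.8  -6.3] [172.9 154.4] 89.5
pear [ 233   51   76   80 4694] mean [nan nan nan] mid [nan nan nan] ext [nan nan nan] rect [551.5  26.1] [44.1 44.1] 51.7
pear [ 313  108   73   74 4243] mean [nan nan nan] mid [nan nan nan] ext [nan nan nan] rect [605.  -11.9] [50.1 38.8] 38.2
pear [ 237  160   71   72 3943] mean [nan nan nan] mid [nan nan nan] ext [nan nan nan] rect [545.7 -50.6] [40.5 42. ] 45.1
pear [ 340  312   76   88 2705] mean [nan nan nan] mid [nan nan nan] ext [nan nan nan] rect [ 624.  -198.5] [ 72.3 273. ] 18.8
scenegrip [442 205  37  19 400] mean [0.4876 0.3294 0.0941] mid [0.4823 0.3315 0.0909] ext [0.049 0.087 0.03 ] rect [483.4 331.1] [19.6 91.2] 22.0
stop z [0.0863908  0.08906037]
sidegrip [186 213  29  16 296] mean [0.4768 0.3231 0.093 ] mid [0.4805 0.3269 0.0915] ext [0.05  0.092 0.03 ] rect [478.4 327.9] [25.1 94.7] 22.9
stop z [0.07789471 0.08779325]
```

View pics/w5.png

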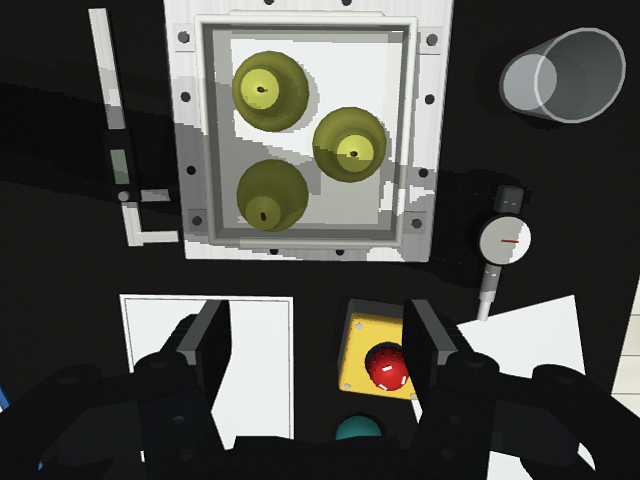

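All three pears stand upright on the tub floor at (265,90), (350,145) and (270,195), and the card is empty. The stop is still locked. The lid was knocked and is now about (0.481, 0.329), yaw about 22°. I go to it now.

Call:
step_arm(
  steps=[
    [48,-13,0,0],
    [50,-13,0,0],
    [50,-13,0,0],
    [50,-13,0,0],
    [50,-13,0,0],
    [50,-13,0,0],
    [50,-13,0,0],
    [30,-12,0,0],
  ],
)

```text
time: 27.1
tool_pos: [0.4742, 0.3177, 0.2838]
tool_rot: [-0.006, 0.705, 0.709, -0.028]
contact_force: [1.8, 0.2, 0.0]
gripper_width: 0.7
```

Call:
step_arm(
  steps=[
    [0,0,0,-8],
    [0,0,0,-8],
    [0,0,0,-6],
    [0,0,0,0],
  ],
)

```text
time: 27.5
tool_pos: [0.4656, 0.3251, 0.2712]
tool_rot: [-0.018, 0.544, 0.838, -0.035]
contact_force: [-0.1, 0.1, 0.6]
gripper_width: 0.698
```

```bash
cat > lid.py <<'E'
from h import *
import sys
p,d,K,T=grab("wrist");W=cloud(d,K,T);H,S=hs(p);z=W[...,2];save(sys.argv[1],p)
s=state();q=s["tool_rot"];M=R.from_quat([q[1],q[2],q[3],q[0]]).as_matrix();print(s["tool_pos"],"tooly yaw",np.degrees(np.arctan2(M[1,1],M[0,1])),"z",M[:,2])
m=(z>.078)&(z<.12)&(W[...,0]>.3)&(W[...,1]>.15)
comps(W,m,"grip",60)
t=(z>.097)&(z<.11)&(W[...,1]>.15);comps(W,t,"top",60)
r=cv2.minAreaRect((W[t][:,:2]*1000).astype(np.float32));c=np.array(r[0])/1000
print("offset tool xy mm",(M.T@np.r_[c-s["tool_pos"][:2],0]*1000).round(1))
E
python3 lid.py w6
```

```text
[0.46549115 0.32495977 0.27087623] tooly yaw 23.840697734436542 z [-0.06794802 -0.03891425 -0.99692966]
grip [ 342  152   31  121 2881] mean [0.4787 0.3338 0.1013] mid [0.4798 0.3312 0.0917] ext [0.046 0.086 0.027] rect [479.9 331.1] [18.  89.5] 21.8
top [ 342  154   31  119 2811] mean [0.4789 0.3331 0.1015] mid [0.4799 0.3311 0.101 ] ext [0.046 0.086 0.008] rect [479.8 331.1] [18.  89.5] 21.8
offset tool xy mm [-0.2 15.5 -1.2]
```

View pics/w6.png

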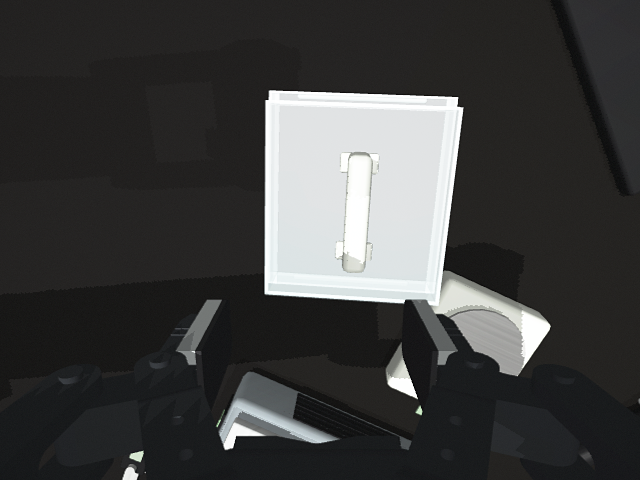

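Tool tilt has built up to about 4.5°. I test whether resting rows reduce it.

Call:
step_arm(
  steps=[
    [0,15,0,-1],
    [0,0,0,0],
    [0,0,0,0],
    [0,0,0,0],
    [0,0,0,0],
    [0,0,0,0],
    [0,0,0,0],
    [0,0,0,0],
  ],
)

```text
time: 28.35
tool_pos: [0.4765, 0.3307, 0.2657]
tool_rot: [-0.02, 0.541, 0.84, -0.038]
contact_force: [-0.5, 0.3, -0.4]
gripper_width: 0.698
```

```bash
cat > t.py <<'E'
from h import *
s=state();q=s["tool_rot"];M=R.from_quat([q[1],q[2],q[3],q[0]]).as_matrix();print(s["time"],s["tool_pos"].round(4),"tooly yaw",np.degrees(np.arctan2(M[1,1],M[0,1])).round(2),"z",M[:,2].round(4), "tilt about toolx/y deg", np.degrees([M[2,1],M[2,0]]).round(2),"F",s["contact_force"].round(1))
E
python3 t.py
```

```text
28.35 [0.4765 0.3307 0.2657] tooly yaw 24.43 z [-0.0745 -0.042  -0.9963] tilt about toolx/y deg [-4.88 -0.43] F [-0.5  0.3 -0.4]
```

Call:
step_arm(
  steps=[
    [0,0,0,0],
    [0,0,0,0],
    [0,0,0,0],
    [0,0,0,0],
    [0,0,0,0],
    [0,0,0,0],
    [0,0,0,0],
    [0,0,0,0],
  ],
)

```text
time: 29.15
tool_pos: [0.4766, 0.3307, 0.2661]
tool_rot: [-0.02, 0.541, 0.84, -0.038]
contact_force: [0.6, 0.8, -0.6]
gripper_width: 0.702
```

```bash
python3 t.py
```

```text
29.15 [0.4766 0.3307 0.2661] tooly yaw 24.41 z [-0.0739 -0.0417 -0.9964] tilt about toolx/y deg [-4.85 -0.43] F [ 0.6  0.8 -0.6]
```

Call:
step_arm(
  steps=[
    [0,0,20,0],
    [0,0,20,0],
    [0,0,20,0],
    [0,0,20,0],
    [0,0,0,0],
  ],
)

```text
time: 29.65
tool_pos: [0.4715, 0.3278, 0.1855]
tool_rot: [-0.019, 0.541, 0.84, -0.036]
contact_force: [-0.7, 0.1, 0.7]
gripper_width: 0.698
```

```bash
python3 t.py
```

```text
29.65 [0.4715 0.3278 0.1855] tooly yaw 24.41 z [-0.0707 -0.0401 -0.9967] tilt about toolx/y deg [-4.64 -0.41] F [-0.7  0.1  0.7]
```

Call:
step_arm(
  steps=[
    [0,0,-50,0],
    [0,0,-50,0],
    [0,0,0,0],
    [0,0,0,0],
  ],
)

```text
time: 30.05
tool_pos: [0.478, 0.3315, 0.2888]
tool_rot: [-0.02, 0.541, 0.84, -0.037]
contact_force: [0.5, -0.1, -1.0]
gripper_width: 0.699
```

```bash
python3 t.py
```

```text
30.05 [0.478  0.3315 0.2888] tooly yaw 24.41 z [-0.0736 -0.0415 -0.9964] tilt about toolx/y deg [-4.82 -0.42] F [ 0.5 -0.1 -1. ]
```

Call:
step_arm(
  steps=[
    [0,40,0,0],
    [0,40,0,0],
    [0,40,0,0],
    [0,0,0,0],
  ],
)

```text
time: 30.45
tool_pos: [0.5891, 0.3822, 0.2772]
tool_rot: [-0.02, 0.541, 0.84, -0.038]
contact_force: [-0.1, -0.5, -0.9]
gripper_width: 0.705
```

```bash
python3 t.py
```

```text
30.45 [0.5891 0.3822 0.2772] tooly yaw 24.44 z [-0.0745 -0.0421 -0.9963] tilt about toolx/y deg [-4.88 -0.43] F [-0.1 -0.5 -0.9]
```

Call:
step_arm(
  steps=[
    [0,-15,0,0],
    [0,-15,0,0],
    [0,-15,0,0],
    [0,-15,0,0],
    [0,-15,0,0],
    [0,-15,0,0],
    [0,-15,0,0],
    [0,0,0,0],
  ],
)

```text
time: 31.25
tool_pos: [0.4867, 0.3357, 0.2816]
tool_rot: [-0.023, 0.541, 0.84, -0.042]
contact_force: [-0.2, 0.0, 0.6]
gripper_width: 0.697
```

```bash
python3 t.py
```

```text
31.25 [0.4867 0.3357 0.2816] tooly yaw 24.44 z [-0.0841 -0.0466 -0.9954] tilt about toolx/y deg [-5.49 -0.43] F [-0.2  0.   0.6]
```

Call:
step_arm(
  steps=[
    [0,15,0,0],
    [0,15,0,0],
    [0,15,0,0],
    [0,15,0,0],
    [0,15,0,0],
    [0,15,0,0],
    [0,15,0,0],
    [0,0,0,0],
  ],
)

```text
time: 32.05
tool_pos: [0.5849, 0.3804, 0.2698]
tool_rot: [-0.023, 0.54, 0.84, -0.042]
contact_force: [-0.8, -0.3, -0.7]
gripper_width: 0.695
```

```bash
python3 t.py
```

```text
32.05 [0.5849 0.3804 0.2698] tooly yaw 24.46 z [-0.084  -0.0466 -0.9954] tilt about toolx/y deg [-5.49 -0.44] F [-0.8 -0.3 -0.7]
```

Call:
step_arm(
  steps=[
    [0,-50,0,0],
    [0,-50,0,0],
    [0,0,0,0],
    [0,0,0,0],
  ],
)

```text
time: 32.45
tool_pos: [0.489, 0.3364, 0.2694]
tool_rot: [-0.027, 0.54, 0.84, -0.05]
contact_force: [0.5, -0.7, 0.6]
gripper_width: 0.696
```

```bash
python3 t.py
```

```text
32.45 [0.489  0.3364 0.2694] tooly yaw 24.43 z [-0.0988 -0.0542 -0.9936] tilt about toolx/y deg [-6.44 -0.48] F [ 0.5 -0.7  0.6]
```

Call:
step_arm(
  steps=[
    [0,0,10,0],
    [0,0,10,0],
    [0,0,10,0],
    [0,0,10,0],
    [0,0,10,0],
    [0,0,10,0],
    [0,0,10,0],
    [0,0,10,0],
  ],
)

```text
time: 33.25
tool_pos: [0.4841, 0.3331, 0.1846]
tool_rot: [-0.026, 0.541, 0.839, -0.048]
contact_force: [-0.3, 0.1, -0.1]
gripper_width: 0.699
```

```bash
python3 t.py
```

```text
33.25 [0.4841 0.3331 0.1846] tooly yaw 24.4 z [-0.0957 -0.0525 -0.994 ] tilt about toolx/y deg [-6.23 -0.47] F [-0.3  0.1 -0.1]
```

Call:
step_arm(
  steps=[
    [0,0,3,0],
    [0,0,3,0],
    [0,0,3,0],
    [0,0,3,0],
    [0,0,3,0],
    [0,0,3,0],
    [0,0,3,0],
    [0,0,3,0],
  ],
)

```text
time: 34.05
tool_pos: [0.4817, 0.3318, 0.1587]
tool_rot: [-0.026, 0.541, 0.839, -0.048]
contact_force: [-0.2, 0.9, 0.2]
gripper_width: 0.708
```

```bash
python3 t.py
```

```text
34.05 [0.4817 0.3318 0.1587] tooly yaw 24.4 z [-0.0951 -0.0522 -0.9941] tilt about toolx/y deg [-6.2  -0.47] F [-0.2  0.9  0.2]
```

Call:
step_arm(
  steps=[
    [0,3,0,0],
    [0,3,0,0],
    [0,3,0,0],
    [0,3,0,0],
    [0,3,0,0],
    [0,3,0,0],
    [0,3,0,0],
    [0,3,0,0],
  ],
)

```text
time: 34.85
tool_pos: [0.5054, 0.3426, 0.1558]
tool_rot: [-0.026, 0.541, 0.839, -0.048]
contact_force: [-0.1, -0.2, -0.6]
gripper_width: 0.702
```

```bash
python3 t.py
```

```text
34.85 [0.5054 0.3426 0.1558] tooly yaw 24.4 z [-0.0949 -0.052  -0.9941] tilt about toolx/y deg [-6.18 -0.47] F [-0.1 -0.2 -0.6]
```

Call:
step_arm(
  steps=[
    [0,-3,0,0],
    [0,-3,0,0],
    [0,-3,0,0],
    [0,-3,0,0],
    [0,-3,0,0],
    [0,-3,0,0],
    [0,-3,0,0],
    [0,-3,0,0],
  ],
)

```text
time: 35.65
tool_pos: [0.4818, 0.3319, 0.1586]
tool_rot: [-0.026, 0.541, 0.839, -0.048]
contact_force: [0.9, -0.0, -0.8]
gripper_width: 0.7
```

```bash
python3 t.py
```

```text
35.65 [0.4818 0.3319 0.1586] tooly yaw 24.4 z [-0.0952 -0.0523 -0.9941] tilt about toolx/y deg [-6.2  -0.47] F [ 0.9 -0.  -0.8]
```

Call:
step_arm(
  steps=[
    [0,0,-40,0],
    [0,0,-40,0],
    [0,0,-20,0],
    [0,0,0,0],
  ],
)

```text
time: 36.05
tool_pos: [0.4894, 0.3362, 0.2591]
tool_rot: [-0.027, 0.541, 0.839, -0.05]
contact_force: [0.4, -0.1, -0.4]
gripper_width: 0.698
```

```bash
python3 t.py
```

```text
36.05 [0.4894 0.3362 0.2591] tooly yaw 24.41 z [-0.0995 -0.0545 -0.9935] tilt about toolx/y deg [-6.48 -0.48] F [ 0.4 -0.1 -0.4]
```

Call:
step_arm(
  steps=[
    [0,0,0,8],
    [0,0,0,8],
    [0,0,0,8],
    [0,0,0,0],
  ],
)

```text
time: 36.45
tool_pos: [0.4879, 0.3355, 0.2551]
tool_rot: [-0.016, 0.709, 0.703, -0.056]
contact_force: [0.2, -0.5, 0.1]
gripper_width: 0.701
```

```bash
python3 t.py
```

```text
36.45 [0.4879 0.3355 0.2551] tooly yaw -0.6 z [-0.1026 -0.0561 -0.9931] tilt about toolx/y deg [-5.85 -3.26] F [ 0.2 -0.5  0.1]
```

Call:
step_arm(
  steps=[
    [-40,0,0,0],
    [-40,0,0,0],
    [-40,0,0,0],
    [0,0,0,0],
  ],
)

```text
time: 36.85
tool_pos: [0.4852, 0.2122, 0.2559]
tool_rot: [-0.018, 0.702, 0.709, -0.06]
contact_force: [1.2, -1.0, -0.1]
gripper_width: 0.695
```

```bash
python3 t.py
```

```text
36.85 [0.4852 0.2122 0.2559] tooly yaw 0.36 z [-0.1097 -0.0595 -0.9922] tilt about toolx/y deg [-6.32 -3.35] F [ 1.2 -1.  -0.1]
```

Call:
step_arm(
  steps=[
    [20,0,0,0],
    [20,0,0,0],
    [20,0,0,0],
    [20,0,0,0],
    [20,0,0,0],
    [20,0,0,0],
    [0,0,0,0],
  ],
)

```text
time: 37.55
tool_pos: [0.4785, 0.3451, 0.2417]
tool_rot: [-0.022, 0.696, 0.715, -0.062]
contact_force: [-1.0, -0.5, 0.8]
gripper_width: 0.7
```

```bash
python3 t.py;python3 -c "
from plant import *;print(state()['joint_pos'])"
```

```text
37.55 [0.4785 0.3451 0.2417] tooly yaw 1.38 z [-0.1177 -0.0586 -0.9913] tilt about toolx/y deg [-6.83 -3.17] F [-1.  -0.5  0.8]
[0.4965447  0.05111756 1.60125402 0.00457055 1.62099748 0.46905203]
```

Call:
step_arm(
  steps=[
    [-45,-15,-10,0],
    [-45,-15,-10,0],
    [-45,-15,-10,0],
    [-40,-15,0,0],
    [0,0,0,0],
  ],
)

```text
time: 38.05
tool_pos: [0.4248, 0.1704, 0.2838]
tool_rot: [-0.023, 0.689, 0.721, -0.067]
contact_force: [-0.0, 1.5, -0.9]
gripper_width: 0.702
```

```bash
python3 t.py
```

```text
38.05 [0.4248 0.1704 0.2838] tooly yaw 2.39 z [-0.1265 -0.0649 -0.9898] tilt about toolx/y deg [-7.41 -3.39] F [-0.   1.5 -0.9]
```

Call:
step_arm(
  steps=[
    [0,0,25,0],
    [0,0,25,0],
    [0,0,25,0],
    [0,0,25,0],
    [0,0,25,0],
    [0,0,20,0],
    [0,0,15,0],
    [0,0,0,0],
  ],
)

```text
time: 38.85
tool_pos: [0.4031, 0.1657, 0.1179]
tool_rot: [-0.024, 0.684, 0.726, -0.066]
contact_force: [-0.0, -0.3, 0.4]
gripper_width: 0.701
```

```bash
python3 t.py
```

```text
38.85 [0.4031 0.1657 0.1179] tooly yaw 3.19 z [-0.1257 -0.0621 -0.9901] tilt about toolx/y deg [-7.4  -3.13] F [-0.  -0.3  0.4]
```

Motion alone does not restore it, but the earlier presses turned the tilt the opposite way. I press the shut fingertips lightly on bare bench here to bring the tool upright.

Call:
step_arm(
  steps=[
    [0,5,25,0],
    [0,5,25,0],
    [0,0,25,0],
    [0,0,15,0],
    [0,0,10,0],
    [0,0,0,0],
  ],
  claw=0,
)

```text
time: 39.45
tool_pos: [0.4046, 0.1648, 0.0183]
tool_rot: [-0.023, 0.681, 0.729, -0.062]
contact_force: [-0.5, -0.5, -0.3]
gripper_width: 0.0
```

Call:
step_arm(
  steps=[
    [0,0,5,0],
    [0,0,5,0],
    [0,0,5,0],
    [0,0,5,0],
  ],
)

```text
time: 39.85
tool_pos: [0.4058, 0.165, 0.0009]
tool_rot: [-0.021, 0.681, 0.73, -0.059]
contact_force: [-0.2, 0.6, 1.7]
gripper_width: 0.001
```

```bash
python3 t.py
```

```text
39.85 [0.4058 0.165  0.0009] tooly yaw 3.77 z [-0.111  -0.0579 -0.9921] tilt about toolx/y deg [-6.57 -2.87] F [-0.2  0.6  1.7]
```

Near contact, and the tilt is already improving. I press gently.

Call:
step_arm(
  steps=[
    [0,0,4,0],
    [0,0,4,0],
    [0,0,4,0],
    [0,0,4,0],
  ],
)

```text
time: 40.25
tool_pos: [0.4064, 0.1651, 0.0002]
tool_rot: [-0.024, 0.681, 0.729, -0.065]
contact_force: [-12.3, -1.6, 29.6]
gripper_width: -0.0
```

```bash
python3 t.py
```

```text
40.25 [4.064e-01 1.651e-01 2.000e-04] tooly yaw 3.75 z [-0.1239 -0.0612 -0.9904] tilt about toolx/y deg [-7.33 -3.01] F [-12.3  -1.6  29.6]
```

Call:
step_arm(
  steps=[
    [0,-6,2,0],
    [0,-6,2,0],
    [0,-6,2,0],
    [0,-6,2,0],
  ],
)

```text
time: 40.65
tool_pos: [0.389, 0.1644, 0.0007]
tool_rot: [-0.019, 0.681, 0.73, -0.058]
contact_force: [3.2, -0.0, 6.4]
gripper_width: 0.0
```

```bash
python3 t.py
```

```text
40.65 [0.389  0.1644 0.0007] tooly yaw 3.76 z [-0.1067 -0.0579 -0.9926] tilt about toolx/y deg [-6.32 -2.89] F [ 3.2 -0.   6.4]
```

Call:
step_arm(
  steps=[
    [0,-6,3,0],
    [0,-6,3,0],
    [0,0,-8,0],
    [0,25,0,0],
    [0,25,0,0],
    [0,15,0,0],
    [0,0,4,0],
    [0,0,4,0],
  ],
)

```text
time: 41.45
tool_pos: [0.4493, 0.1692, -0.0]
tool_rot: [-0.015, 0.681, 0.73, -0.053]
contact_force: [-17.5, -3.1, 40.8]
gripper_width: -0.002
```

```bash
python3 t.py
```

```text
41.45 [ 0.4493  0.1692 -0.    ] tooly yaw 3.8 z [-0.0942 -0.0561 -0.994 ] tilt about toolx/y deg [-5.61 -2.84] F [-17.5  -3.1  40.8]
```

Call:
step_arm(
  steps=[
    [0,-6,3,0],
    [0,-7,3,0],
    [0,-7,3,0],
    [0,-7,3,0],
    [0,-7,3,0],
    [0,-7,3,0],
    [0,-7,3,0],
    [0,-7,3,0],
  ],
)

```text
time: 42.25
tool_pos: [0.4169, 0.1688, 0.0002]
tool_rot: [0.003, 0.682, 0.731, -0.029]
contact_force: [4.1, -0.2, 8.8]
gripper_width: 0.005
```

```bash
python3 t.py
```

```text
42.25 [4.169e-01 1.688e-01 2.000e-04] tooly yaw 3.86 z [-0.0355 -0.0458 -0.9983] tilt about toolx/y deg [-2.21 -2.48] F [ 4.1 -0.2  8.8]
```

Call:
step_arm(
  steps=[
    [0,-7,3,0],
    [0,-7,3,0],
    [0,-7,3,0],
    [0,-6,3,0],
    [-6,0,3,0],
    [-6,0,3,0],
    [-6,0,3,0],
  ],
)

```text
time: 42.95
tool_pos: [0.4089, 0.1589, 0.0]
tool_rot: [0.01, 0.684, 0.729, -0.004]
contact_force: [-6.0, 9.3, 18.8]
gripper_width: -0.0
```

```bash
python3 t.py
```

```text
42.95 [0.4089 0.1589 0.    ] tooly yaw 3.69 z [ 0.0085 -0.02   -0.9998] tilt about toolx/y deg [ 0.41 -1.18] F [-6.   9.3 18.8]
```

Call:
step_arm(
  steps=[
    [-6,0,2,0],
    [-6,0,2,0],
    [-5,0,2,0],
  ],
)

```text
time: 43.25
tool_pos: [0.4126, 0.1476, -0.0]
tool_rot: [0.007, 0.685, 0.728, 0.003]
contact_force: [-2.4, 8.0, 13.1]
gripper_width: 0.003
```

```bash
python3 t.py
```

```text
43.25 [ 0.4126  0.1476 -0.    ] tooly yaw 3.51 z [ 0.0141 -0.0052 -0.9999] tilt about toolx/y deg [ 0.79 -0.35] F [-2.4  8.  13.1]
```

The tool is upright to within 0.8°. From here I move gently to avoid building tilt up again.

Call:
step_arm(
  steps=[
    [0,0,-15,0],
    [0,0,-25,0],
    [0,0,-30,0],
    [0,0,-30,0],
    [0,0,-30,0],
    [0,0,-25,0],
    [0,0,-15,0],
    [0,0,0,0],
  ],
  claw=70,
)

```text
time: 44.05
tool_pos: [0.4003, 0.1476, 0.169]
tool_rot: [0.001, 0.685, 0.728, -0.004]
contact_force: [0.9, -0.0, 0.7]
gripper_width: 0.699
```

Call:
step_arm(
  steps=[
    [15,8,0,0],
    [22,10,0,0],
    [22,10,0,0],
    [22,10,0,0],
    [22,10,0,0],
    [22,10,0,0],
    [22,10,0,0],
    [15,5,0,0],
  ],
)

```text
time: 44.85
tool_pos: [0.4548, 0.3151, 0.1501]
tool_rot: [-0.004, 0.686, 0.727, -0.015]
contact_force: [0.5, 0.4, -0.5]
gripper_width: 0.699
```

Call:
step_arm(
  steps=[
    [10,3,0,0],
    [0,0,0,-5],
    [0,0,0,-5],
    [0,0,0,-5],
    [0,0,0,-3],
    [0,0,0,0],
  ],
)

```text
time: 45.45
tool_pos: [0.4504, 0.324, 0.1387]
tool_rot: [-0.011, 0.558, 0.83, -0.022]
contact_force: [-0.3, 0.3, 0.3]
gripper_width: 0.703
```

```bash
python3 t.py; python3 lid.py w7
```

```text
45.45 [0.4504 0.324  0.1387] tooly yaw 22.15 z [-0.0433 -0.0246 -0.9988] tilt about toolx/y deg [-2.83 -0.37] F [-0.3  0.3  0.3]
[0.45034143 0.3239203  0.13855885] tooly yaw 22.098066864498822 z [-0.04353991 -0.02474742 -0.99874513]
grip [ 364  183   52  195 7894] mean [0.4765 0.3357 0.1002] mid [0.4799 0.3309 0.0913] ext [0.047 0.086 0.027] rect [479.8 331.2] [18.3 89.7] 21.8
top [ 366  190   50  188 7095] mean [0.4775 0.3348 0.1016] mid [0.48   0.3308 0.1008] ext [0.046 0.086 0.008] rect [479.8 331.1] [18.1 89.5] 21.7
offset tool xy mm [-4.5 30.  -1.5]
```

Fast rows cause the drift and rows of 3 mm do not, so near the lid I move slowly.

Call:
step_arm(
  steps=[
    [-1,4,0,0],
    [-1,4,0,0],
    [-1,4,0,0],
    [-1,4,0,0],
    [-1,4,0,0],
    [0,4,0,0],
    [0,4,0,0],
    [0,4,0,0],
  ],
)

```text
time: 46.3
tool_pos: [0.4841, 0.3311, 0.1358]
tool_rot: [-0.011, 0.56, 0.828, -0.023]
contact_force: [0.1, 0.5, -0.0]
gripper_width: 0.696
```

Call:
step_arm(
  steps=[
    [0,0,5,0],
    [0,0,5,0],
    [0,0,5,0],
    [0,0,5,0],
    [0,0,5,0],
    [0,0,5,0],
  ],
)

```text
time: 46.9
tool_pos: [0.4828, 0.3305, 0.1034]
tool_rot: [-0.011, 0.56, 0.828, -0.023]
contact_force: [-0.5, -0.4, 0.5]
gripper_width: 0.703
```

```bash
python3 t.py; python3 lid.py w8
```

```text
46.9 [0.4828 0.3305 0.1034] tooly yaw 21.9 z [-0.0448 -0.0254 -0.9987] tilt about toolx/y deg [-2.92 -0.4 ] F [-0.5 -0.4  0.5]
[0.48211624 0.33014845 0.1022284 ] tooly yaw 21.902088931963554 z [-0.04643315 -0.02631007 -0.99857486]
grip [  288   180    52   234 10991] mean [0.4781 0.3364 0.1011] mid [0.48   0.3312 0.0912] ext [0.046 0.086 0.026] rect [479.8 331.3] [18.1 89.4] 21.8
grip [203 299  29  68 505] mean [0.4524 0.3224 0.1159] mid [0.4515 0.3196 0.1147] ext [0.014 0.021 0.011] rect [454.  320.3] [ 6.7 23.5] 38.4
grip [402 299  32  72 747] mean [0.5097 0.3458 0.1145] mid [0.5101 0.3433 0.1133] ext [0.009 0.023 0.013] rect [510. 343.] [ 7.1 23.4] 4.6
grip [436 314  20  10 109] mean [0.5179 0.3528 0.1171] mid [0.5182 0.3529 0.1165] ext [0.005 0.002 0.007] rect [518.1 352.9] [5.  1.2] 19.5
top [  288   187    52   227 10613] mean [0.4785 0.3353 0.1016] mid [0.48   0.3311 0.1006] ext [0.046 0.086 0.007] rect [479.8 331.3] [18.  89.4] 21.8
top [402 300   4  47  81] mean [0.5093 0.3431 0.1086] mid [0.5093 0.343  0.1083] ext [0.006 0.016 0.003] rect [509.4 343. ] [ 0.5 17.1] 22.0
offset tool xy mm [ 1.8 -1.9  0.1]
```

Call:
step_arm(
  steps=[
    [0,0,5,0],
    [0,0,5,0],
    [0,0,5,0],
    [0,0,5,0],
    [0,0,5,0],
    [0,0,5,0],
    [0,0,3,0],
  ],
)

```text
time: 47.65
tool_pos: [0.4805, 0.3293, 0.0666]
tool_rot: [-0.012, 0.56, 0.828, -0.024]
contact_force: [0.2, -0.6, -0.5]
gripper_width: 0.703
```

Call:
step_arm(
  steps=[
    [0,0,0,0],
    [0,0,0,0],
    [0,0,0,0],
    [0,0,0,0],
    [0,0,0,0],
    [0,0,0,0],
    [0,0,0,0],
    [0,0,0,0],
  ],
  claw=4,
)

```text
time: 48.45
tool_pos: [0.483, 0.3312, 0.0714]
tool_rot: [-0.011, 0.56, 0.828, -0.02]
contact_force: [-0.8, 0.7, 2.3]
gripper_width: 0.202
```

```bash
python3 t.py
```

```text
48.45 [0.483  0.3312 0.0714] tooly yaw 21.83 z [-0.0405 -0.0216 -0.9989] tilt about toolx/y deg [-2.62 -0.28] F [-0.8  0.7  2.3]
```

Call:
step_arm(
  steps=[
    [0,0,3,0],
    [0,0,3,0],
    [0,0,3,0],
    [0,0,3,0],
    [0,0,3,0],
    [0,0,3,0],
  ],
)

```text
time: 49.05
tool_pos: [0.4833, 0.3312, 0.0715]
tool_rot: [-0.011, 0.56, 0.828, -0.023]
contact_force: [-8.3, -4.9, 17.5]
gripper_width: 0.199
```

```bash
python3 t.py
```

```text
49.05 [0.4833 0.3312 0.0715] tooly yaw 21.88 z [-0.0445 -0.0253 -0.9987] tilt about toolx/y deg [-2.91 -0.4 ] F [-8.3 -4.9 17.5]
```

Call:
step_arm(
  steps=[
    [0,-5,1,0],
    [0,-5,1,0],
    [0,-5,1,0],
    [0,-5,1,0],
  ],
)

```text
time: 49.45
tool_pos: [0.4669, 0.325, 0.0707]
tool_rot: [-0.009, 0.56, 0.828, -0.019]
contact_force: [2.3, 1.4, 4.6]
gripper_width: 0.205
```

```bash
python3 t.py
```

```text
49.45 [0.4669 0.325  0.0707] tooly yaw 21.87 z [-0.0361 -0.0205 -0.9991] tilt about toolx/y deg [-2.35 -0.32] F [2.3 1.4 4.6]
```

Call:
step_arm(
  steps=[
    [0,-5,4,0],
    [0,-5,4,0],
    [0,-5,4,0],
    [0,-5,4,0],
    [0,-5,4,0],
    [0,-5,4,0],
  ],
)

```text
time: 50.05
tool_pos: [0.461, 0.323, 0.0705]
tool_rot: [0.008, 0.56, 0.828, 0.008]
contact_force: [4.4, 2.4, 15.5]
gripper_width: 0.204
```

```bash
python3 t.py
```

```text
50.05 [0.461  0.323  0.0705] tooly yaw 21.89 z [ 0.0214  0.0043 -0.9998] tilt about toolx/y deg [ 1.23 -0.23] F [ 4.4  2.4 15.5]
```

Call:
step_arm(
  steps=[
    [0,0,-4,0],
    [0,0,-6,0],
    [0,0,-8,0],
    [0,0,-8,0],
    [0,0,-8,0],
    [0,0,-8,0],
    [0,0,-8,0],
    [0,0,-8,0],
  ],
)

```text
time: 50.85
tool_pos: [0.4531, 0.3194, 0.1256]
tool_rot: [0.003, 0.56, 0.829, -0.0]
contact_force: [0.4, -0.5, -1.4]
gripper_width: 0.202
```

```bash
python3 t.py
```

```text
50.85 [0.4531 0.3194 0.1256] tooly yaw 21.94 z [ 0.0052 -0.0047 -1.    ] tilt about toolx/y deg [ 0.18 -0.36] F [ 0.4 -0.5 -1.4]
```

Call:
step_arm(
  steps=[
    [0,0,-8,0],
    [0,0,-8,0],
    [0,0,-8,0],
    [0,0,-8,0],
    [0,0,-8,0],
    [0,0,-8,0],
    [0,0,-8,0],
    [0,0,-8,0],
  ],
)

```text
time: 51.65
tool_pos: [0.4529, 0.3198, 0.1961]
tool_rot: [0.004, 0.56, 0.829, 0.0]
contact_force: [-0.3, -0.2, -2.1]
gripper_width: 0.202
```

Call:
step_arm(
  steps=[
    [0,0,-8,0],
    [0,0,-8,0],
    [0,0,-8,0],
    [0,0,-8,0],
    [0,0,-8,0],
    [0,0,-8,0],
    [0,0,-8,0],
    [0,0,-8,0],
  ],
)

```text
time: 52.45
tool_pos: [0.4523, 0.32, 0.2658]
tool_rot: [0.004, 0.56, 0.829, -0.0]
contact_force: [-0.6, 0.2, -0.1]
gripper_width: 0.204
```

```bash
python3 t.py; cat > sc.py <<'E'
from h import *
import sys
p,d,K,T=grab("scene");W=cloud(d,K,T);save(sys.argv[1],p)
E
python3 sc.py s2
```

```text
52.45 [0.4523 0.32   0.2658] tooly yaw 21.94 z [ 0.0061 -0.0042 -1.    ] tilt about toolx/y deg [ 0.23 -0.36] F [-0.6  0.2 -0.1]
```

View pics/s2.png

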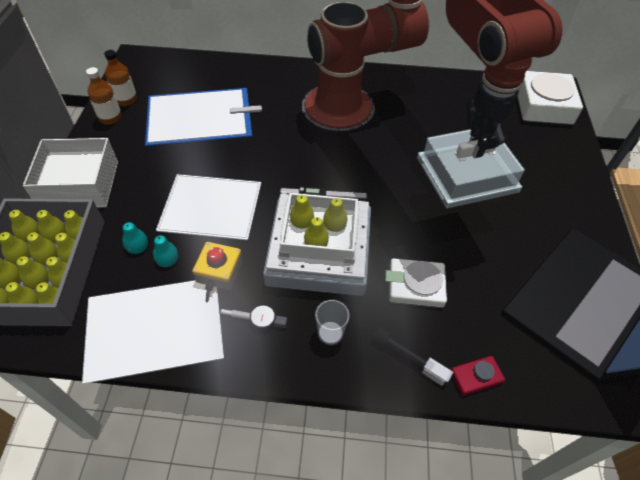

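The pears stand in the tub at (302,210), (336,215) and (316,232). The lid hangs in the gripper at (470,165). I turn it slowly square with the tub and carry it over.

Call:
step_arm(
  steps=[
    [0,0,0,2],
    [0,0,0,3],
    [0,0,0,3],
    [0,0,0,3],
    [0,0,0,3],
    [0,0,0,3],
    [0,0,0,3],
    [0,0,0,2],
  ],
)

```text
time: 53.3
tool_pos: [0.4532, 0.3205, 0.2693]
tool_rot: [0.004, 0.713, 0.701, 0.002]
contact_force: [-0.1, -0.3, -1.0]
gripper_width: 0.206
```

```bash
python3 t.py
```

```text
53.3 [0.4532 0.3205 0.2693] tooly yaw -0.97 z [ 0.0092 -0.0026 -1.    ] tilt about toolx/y deg [ 0.53 -0.14] F [-0.1 -0.3 -1. ]
```

Call:
step_arm(
  steps=[
    [-5,2,0,0],
    [-9,3,0,0],
    [-9,3,0,0],
    [-9,3,0,0],
    [-9,3,0,0],
    [-9,3,0,0],
    [-9,3,0,0],
    [-9,3,0,0],
  ],
)

```text
time: 54.1
tool_pos: [0.4769, 0.246, 0.2697]
tool_rot: [0.004, 0.712, 0.702, 0.002]
contact_force: [-0.3, 0.6, -1.9]
gripper_width: 0.201
```

```bash
python3 t.py
```

```text
54.1 [0.4769 0.246  0.2697] tooly yaw -0.85 z [ 0.0091 -0.0035 -1.    ] tilt about toolx/y deg [ 0.52 -0.19] F [-0.3  0.6 -1.9]
```

Very stable at this speed; I continue.

Call:
step_arm(
  steps=[
    [-10,4,0,-0.4],
    [-10,4,0,-0.4],
    [-10,4,0,0],
    [-10,4,0,0],
    [-10,4,0,0],
    [-10,4,0,0],
    [-10,4,0,0],
    [-10,4,0,0],
  ],
)

```text
time: 54.9
tool_pos: [0.5115, 0.1585, 0.2704]
tool_rot: [0.005, 0.707, 0.707, 0.002]
contact_force: [0.5, -0.2, -0.4]
gripper_width: 0.199
```

Call:
step_arm(
  steps=[
    [-10,4,0,0],
    [-10,4,0,0],
    [-10,4,0,0],
    [-10,4,0,0],
    [-10,4,0,0],
    [-10,4,0,0],
    [-10,4,0,0],
    [-10,4,0,0],
  ],
)

```text
time: 55.7
tool_pos: [0.5463, 0.0711, 0.271]
tool_rot: [0.005, 0.707, 0.707, 0.002]
contact_force: [-0.6, -0.1, -1.9]
gripper_width: 0.202
```

Call:
step_arm(
  steps=[
    [-10,4,0,0],
    [-10,4,0,0],
    [-10,4,0,0],
    [-10,4,0,0],
    [-10,4,0,0],
    [-10,4,0,0],
    [-8,2,0,0],
    [0,0,0,0],
  ],
)

```text
time: 56.5
tool_pos: [0.5751, -0.0045, 0.2712]
tool_rot: [0.004, 0.708, 0.707, 0.002]
contact_force: [0.5, 0.3, -1.6]
gripper_width: 0.202
```

```bash
python3 t.py; python3 - <<'E'
from h import *
for n in("scene","side","wrist"):
    p,d,K,T=grab(n);W=cloud(d,K,T);x,y,z=W[...,0],W[...,1],W[...,2];save("l_"+n,p)
    m=(z>.17)&(z<.262)&(x>.4)&(x<.75)&(abs(y)<.25);q=W[m]
    print(n,m.sum(),np.histogram(q[:,2],bins=np.arange(.17,.27,.01)))
    for a,b in((.17,.2),(.17,.262)):
        q=W[m&(z>a)&(z<b)]
        if len(q)>20:r=cv2.minAreaRect((q[:,:2]*1000).astype(np.float32));print(a,b,r)
E
```

```text
56.5 [ 0.5751 -0.0045  0.2712] tooly yaw -0.08 z [ 0.0091 -0.0036 -1.    ] tilt about toolx/y deg [ 0.52 -0.2 ] F [ 0.5  0.3 -1.6]
scene 1877 (array([  0,   0,   0, 146, 358, 593, 237, 248, 244]), array([0.17, 0.18, 0.19, 0.2 , 0.21, 0.22, 0.23, 0.24, 0.25, 0.26]))
0.17 0.262 ((577.6087646484375, -2.2267074584960938), (180.53274536132812, 165.23097229003906), 89.61032104492188)
side 2244 (array([ 11,   0,   3, 262, 443, 468, 329, 321, 347]), array([0.17, 0.18, 0.19, 0.2 , 0.21, 0.22, 0.23, 0.24, 0.25, 0.26]))
0.17 0.262 ((573.6779174804688, -3.8096237182617188), (185.23373413085938, 165.91729736328125), 89.86125946044922)
wrist 4836 (array([   0,    0,    0,    0,  840, 3996,    0,    0,    0]), array([0.17, 0.18, 0.19, 0.2 , 0.21, 0.22, 0.23, 0.24, 0.25, 0.26]))
0.17 0.262 ((574.8590087890625, 85.58753204345703), (5.075247764587402, 162.71832275390625), 89.84314727783203)
```

View pics/l_side.png

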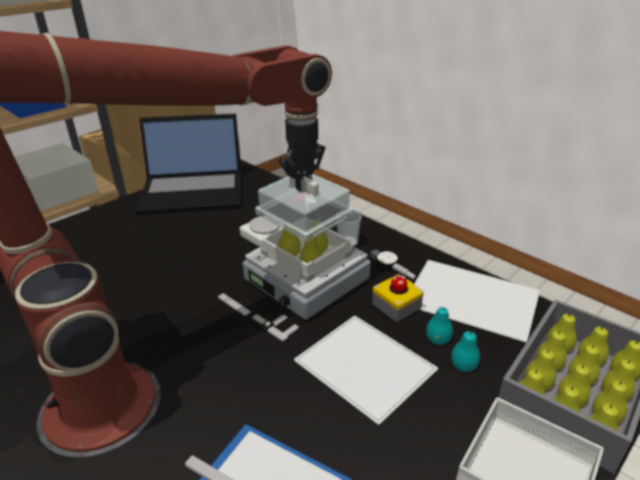

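The side view shows the lid level and right over the tub. All three cameras put it about 4.5 mm too far in +y. I correct that and lower.

Call:
step_arm(
  steps=[
    [-3,0,0,0],
    [-2,0,3,0],
    [0,0,6,0],
    [0,0,6,0],
    [0,0,6,0],
    [0,0,6,0],
    [0,0,6,0],
    [0,0,6,0],
  ],
)

```text
time: 57.45
tool_pos: [0.5747, -0.0072, 0.2292]
tool_rot: [0.004, 0.706, 0.708, 0.002]
contact_force: [-0.5, -0.2, -1.2]
gripper_width: 0.203
```

```bash
python3 t.py; cat > lc.py <<'E'
from h import *
for n in("scene","side"):
    p,d,K,T=grab(n);W=cloud(d,K,T);x,y,z=W[...,0],W[...,1],W[...,2]
    zt=state()["tool_pos"][2]; b=zt-.0705
    for nm,m in (("lid",(z>b-.004)&(z<b+.06)),("rim",(z>.122)&(z<.142))):
        q=W[m&(x>.45)&(x<.7)&(abs(y)<.13)]
        print(n,nm,len(q),"x",np.percentile(q[:,0],[0.5,99.5]).round(4),"y",np.percentile(q[:,1],[.5,99.5]).round(4),"mid",[((np.percentile(q[:,i],.5)+np.percentile(q[:,i],99.5))/2).round(4) for i in(0,1)],"zmin",np.percentile(q[:,2],1).round(4))
E
python3 lc.py
```

```text
57.45 [ 0.5747 -0.0072  0.2292] tooly yaw 0.14 z [ 0.0093 -0.0027 -1.    ] tilt about toolx/y deg [ 0.53 -0.15] F [-0.5 -0.2 -1.2]
scene lid 1682 x [0.5027 0.6592] y [-0.0943  0.0849] mid [np.float64(0.581), np.float64(-0.0047)] zmin 0.1623
scene rim 389 x [0.6315 0.6548] y [-0.0878  0.0762] mid [np.float64(0.6431), np.float64(-0.0058)] zmin 0.1224
side lid 2110 x [0.4918 0.6523] y [-0.0983  0.0795] mid [np.float64(0.5721), np.float64(-0.0094)] zmin 0.1589
side rim 625 x [0.4949 0.651 ] y [-0.0959  0.074 ] mid [np.float64(0.573), np.float64(-0.011)] zmin 0.1223
```

Call:
step_arm(
  steps=[
    [-2,0,3,0],
    [0,0,5,0],
    [0,0,5,0],
    [0,0,4,0],
    [0,0,4,0],
    [0,0,4,0],
  ],
)

```text
time: 58.15
tool_pos: [0.5751, -0.0096, 0.2026]
tool_rot: [0.004, 0.706, 0.708, 0.002]
contact_force: [0.7, -0.3, -1.9]
gripper_width: 0.199
```

```bash
python3 t.py; python3 lc.py
```

```text
58.15 [ 0.5751 -0.0096  0.2026] tooly yaw 0.13 z [ 0.0097 -0.0028 -0.9999] tilt about toolx/y deg [ 0.55 -0.16] F [ 0.7 -0.3 -1.9]
scene lid 1633 x [0.5027 0.6599] y [-0.0969  0.0826] mid [np.float64(0.5813), np.float64(-0.0071)] zmin 0.1312
scene rim 248 x [0.6501 0.6601] y [-0.0963  0.0804] mid [np.float64(0.6551), np.float64(-0.008)] zmin 0.1222
side lid 2063 x [0.4921 0.6541] y [-0.1007  0.0771] mid [np.float64(0.5731), np.float64(-0.0118)] zmin 0.1296
side rim 448 x [0.4918 0.6542] y [-0.1006  0.0787] mid [np.float64(0.573), np.float64(-0.011)] zmin 0.1223
```

Call:
step_arm(
  steps=[
    [1,0,1,0],
    [0,0,2,0],
    [0,0,2,0],
  ],
)

```text
time: 58.55
tool_pos: [0.5753, -0.0083, 0.1982]
tool_rot: [0.004, 0.706, 0.708, 0.003]
contact_force: [-1.5, 0.3, 6.5]
gripper_width: 0.202
```

Call:
step_arm(
  steps=[
    [0,0,2,0],
    [0,0,2,0],
  ],
)

```text
time: 58.75
tool_pos: [0.5756, -0.0083, 0.1972]
tool_rot: [0.005, 0.707, 0.708, 0.003]
contact_force: [-2.3, 1.3, 4.9]
gripper_width: 0.201
```

```bash
python3 t.py; python3 lc.py
```

```text
58.75 [ 0.5756 -0.0083  0.1972] tooly yaw 0.1 z [ 0.0102 -0.0026 -0.9999] tilt about toolx/y deg [ 0.59 -0.15] F [-2.3  1.3  4.9]
scene lid 1620 x [0.5045 0.6599] y [-0.0955  0.0839] mid [np.float64(0.5822), np.float64(-0.0058)] zmin 0.1296
scene rim 272 x [0.6528 0.6605] y [-0.0949  0.0828] mid [np.float64(0.6566), np.float64(-0.006)] zmin 0.1225
side lid 2062 x [0.493  0.6536] y [-0.0998  0.0784] mid [np.float64(0.5733), np.float64(-0.0107)] zmin 0.1242
side rim 494 x [0.4928 0.6564] y [-0.1001  0.0814] mid [np.float64(0.5746), np.float64(-0.0093)] zmin 0.1223
```

The lid rests on the beads, aligned. I press it down.

Call:
step_arm(
  steps=[
    [0,0,3,0],
    [0,0,3,0],
    [0,0,3,0],
    [0,0,3,0],
  ],
)

```text
time: 59.25
tool_pos: [0.5757, -0.0083, 0.1905]
tool_rot: [0.005, 0.707, 0.707, 0.003]
contact_force: [-2.2, 1.2, -0.4]
gripper_width: 0.202
```

```bash
python3 t.py
```

```text
59.25 [ 0.5757 -0.0083  0.1905] tooly yaw -0.05 z [ 0.0102 -0.0026 -0.9999] tilt about toolx/y deg [ 0.58 -0.15] F [-2.2  1.2 -0.4]
```

Call:
step_arm(
  steps=[
    [0,0,2,0],
    [0,0,3,0],
    [0,0,3,0],
  ],
)

```text
time: 59.55
tool_pos: [0.5766, -0.0081, 0.1867]
tool_rot: [0.005, 0.707, 0.707, 0.003]
contact_force: [-8.3, 1.8, 18.3]
gripper_width: 0.203
```

```bash
python3 t.py;python3 lc.py
```

```text
59.55 [ 0.5766 -0.0081  0.1867] tooly yaw -0.0 z [ 0.0117 -0.0027 -0.9999] tilt about toolx/y deg [ 0.67 -0.15] F [-8.3  1.8 18.3]
scene lid 1590 x [0.5023 0.6599] y [-0.0955  0.0839] mid [np.float64(0.5811), np.float64(-0.0058)] zmin 0.1187
scene rim 828 x [0.4999 0.66  ] y [-0.0956  0.084 ] mid [np.float64(0.5799), np.float64(-0.0058)] zmin 0.1225
side lid 2036 x [0.4929 0.6521] y [-0.0995  0.0802] mid [np.float64(0.5725), np.float64(-0.0096)] zmin 0.1138
side rim 859 x [0.4925 0.6552] y [-0.0998  0.0815] mid [np.float64(0.5739), np.float64(-0.0092)] zmin 0.1223
```

It bottomed about 11 mm lower, so it appears seated. I release, rise and check both ends.

Call:
step_arm(
  steps=[
    [0,0,-2,0],
    [0,0,0,0],
    [0,0,0,0],
    [0,0,0,0],
  ],
  claw=60,
)

```text
time: 60.05
tool_pos: [0.5778, -0.0085, 0.1886]
tool_rot: [0.007, 0.707, 0.707, 0.004]
contact_force: [-0.4, -0.5, -0.2]
gripper_width: 0.6
```

Call:
step_arm(
  steps=[
    [0,0,-5,0],
    [0,0,-8,0],
    [0,0,-10,0],
    [0,0,-10,0],
    [0,0,-10,0],
    [0,0,-10,0],
    [0,0,-10,0],
    [0,0,-10,0],
  ],
)

```text
time: 60.85
tool_pos: [0.5762, -0.0082, 0.2666]
tool_rot: [0.006, 0.707, 0.707, 0.004]
contact_force: [-0.8, 0.2, -0.3]
gripper_width: 0.601
```

Call:
step_arm(
  steps=[
    [-9,0,0,0],
    [-9,0,0,0],
    [-9,0,0,0],
    [-9,0,0,0],
    [-9,0,0,0],
    [-9,0,0,0],
    [-9,0,0,0],
    [-9,0,0,0],
  ],
)

```text
time: 61.65
tool_pos: [0.576, -0.0866, 0.267]
tool_rot: [0.006, 0.707, 0.707, 0.004]
contact_force: [0.2, 0.2, 0.0]
gripper_width: 0.605
```

```bash
python3 t.py; python3 - <<'E'
from h import *
p,d,K,T=grab("wrist");W=cloud(d,K,T);x,y,z=W[...,0],W[...,1],W[...,2];H,S=hs(p);save("w9",p)
m=(z>.21)&(z<.235)&(x>.55)&(x<.6)&(abs(y)<.08)
for a in np.arange(-.06,.05,.01):
    q=z[m&(y>a)&(y<a+.01)]
    if len(q):print(a.round(3),len(q),np.median(q).round(4))
comps(W,m,"grip")
for nm,a in(("skirt+y",(y>.06)&(y<.095)),("skirt-y",(y<-.075)&(y>-.11))):
    q=z[a&(x>.5)&(x<.65)&(z>.1)&(z<.2)];print(nm,len(q),np.histogram(q,np.arange(.1,.2,.005))[0])
m=((H<8)|(H>172))&(S>150)&(z>.05)&(z<.11)&(y<-.15);print("stop z",np.percentile(z[m],[50,95]))
E
```

```text
61.65 [ 0.576  -0.0866  0.267 ] tooly yaw 0.03 z [ 0.0139 -0.0039 -0.9999] tilt about toolx/y deg [ 0.8  -0.22] F [0.2 0.2 0. ]
-0.06 55 0.2173
-0.05 869 0.2197
-0.04 938 0.2199
-0.03 975 0.2199
-0.02 1033 0.2199
-0.01 1107 0.2199
0.0 1124 0.2199
0.01 1193 0.2199
0.02 901 0.2199
grip [ 295    0   44  197 8195] mean [ 0.5755 -0.0092  0.2196] mid [ 0.5756 -0.0117  0.2183] ext [0.018 0.08  0.009] rect [575.5 -11.7] [79.8 18.1] 89.8
skirt+y 0 [0 0 0 0 0 0 0 0 0 0 0 0 0 0 0 0 0 0 0]
skirt-y 6114 [   0    0    0    0    0    0    0    0    0    0    0    0    0    0
    0    0   79 6035    0]
stop z [0.07985504 0.0861772 ]
```

View pics/w9.png

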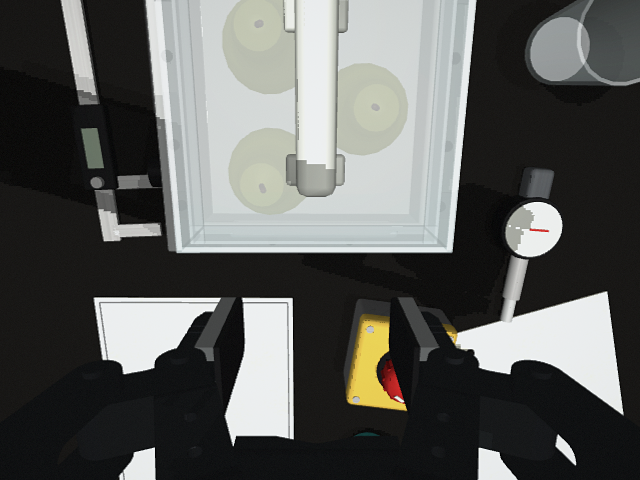

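The lid grip's top is flat at 0.2199 m along y (seated value 0.220). The pears show through the lid at (260,25), (375,107) and (262,188), and the stop is still locked. Next is the stop.

Call:
step_arm(
  steps=[
    [-10,5,0,0],
    [-10,5,0,0],
    [-10,5,0,0],
    [-10,5,0,0],
    [-10,5,0,0],
    [-10,5,0,0],
    [-10,5,0,0],
    [-10,5,0,0],
  ],
  claw=80,
)

```text
time: 62.5
tool_pos: [0.6196, -0.1745, 0.2679]
tool_rot: [0.007, 0.707, 0.707, 0.003]
contact_force: [-0.0, -0.4, -1.0]
gripper_width: 0.801
```

Call:
step_arm(
  steps=[
    [-10,5,0,0],
    [-10,5,0,0],
    [-10,5,0,0],
    [-10,5,0,0],
    [-10,5,0,0],
    [-10,5,0,0],
    [-10,5,0,0],
    [-5,4,0,0],
  ],
)

```text
time: 63.3
tool_pos: [0.6622, -0.2571, 0.2685]
tool_rot: [0.007, 0.707, 0.707, 0.003]
contact_force: [-0.4, -0.3, 0.1]
gripper_width: 0.799
```

Call:
step_arm(
  steps=[
    [0,0,10,0],
    [0,0,10,0],
    [0,0,10,0],
    [0,0,10,0],
    [0,0,10,0],
    [0,0,10,0],
    [0,0,10,0],
    [0,0,10,0],
  ],
)

```text
time: 64.1
tool_pos: [0.6632, -0.2565, 0.1813]
tool_rot: [0.006, 0.707, 0.707, 0.003]
contact_force: [0.4, -0.2, -0.4]
gripper_width: 0.797
```

```bash
cat > st.py <<'E'
from h import *
p,d,K,T=grab("wrist");W=cloud(d,K,T);H,S=hs(p);z=W[...,2];import sys;save(sys.argv[1],p)
m=((H<8)|(H>172))&(S>150)&(z>.05)&(z<.11)&(W[...,1]<-.15)
comps(W,m,"stop",200);print(np.percentile(z[m],[50,90,99]))
E
python3 t.py; python3 st.py w10
```

```text
64.1 [ 0.6632 -0.2565  0.1813] tooly yaw 0.04 z [ 0.0132 -0.0037 -0.9999] tilt about toolx/y deg [ 0.76 -0.21] F [ 0.4 -0.2 -0.4]
stop [ 270  177   72   74 3512] mean [ 0.6574 -0.2396  0.0823] mid [ 0.6563 -0.2424  0.0722] ext [0.043 0.042 0.033] rect [ 657.2 -242.3] [41.3 41.2] 65.8
[0.08364041 0.08671728 0.08763104]
```

Call:
step_arm(
  steps=[
    [5,-3,0,0],
    [5,-3,0,0],
    [4,-2,0,0],
    [0,0,10,0],
    [0,0,10,0],
    [0,0,10,0],
    [0,0,10,0],
    [0,0,10,0],
  ],
)

```text
time: 64.95
tool_pos: [0.6554, -0.2413, 0.1274]
tool_rot: [0.007, 0.707, 0.707, 0.004]
contact_force: [0.7, -0.2, -0.2]
gripper_width: 0.799
```

```bash
python3 t.py; python3 st.py w11
```

```text
64.95 [ 0.6554 -0.2413  0.1274] tooly yaw 0.05 z [ 0.0143 -0.0041 -0.9999] tilt about toolx/y deg [ 0.82 -0.24] F [ 0.7 -0.2 -0.2]
stop [ 277  222   88   91 5381] mean [ 0.6569 -0.2379  0.0818] mid [ 0.6566 -0.2426  0.0722] ext [0.043 0.043 0.033] rect [ 657.3 -242.5] [41.9 41.3] 67.1
[0.08346916 0.08666952 0.08757502]
```

View pics/w11.png

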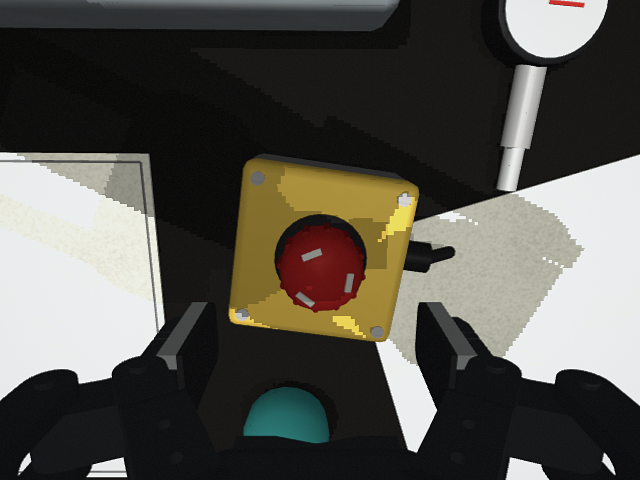

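The wrist view shows the head centred at (321,267), with the jaws on either side and clear of the probe. I lower and close.

Call:
step_arm(
  steps=[
    [-1,0,8,0],
    [0,0,8,0],
    [0,0,8,0],
    [0,0,8,0],
    [0,0,8,0],
    [0,0,8,0],
    [0,0,8,0],
    [0,0,5,0],
  ],
)

```text
time: 65.8
tool_pos: [0.6549, -0.2423, 0.0579]
tool_rot: [0.005, 0.707, 0.707, 0.003]
contact_force: [-0.6, 0.4, -0.2]
gripper_width: 0.799
```

```bash
python3 t.py
```

```text
65.8 [ 0.6549 -0.2423  0.0579] tooly yaw 0.03 z [ 0.0105 -0.0023 -0.9999] tilt about toolx/y deg [ 0.6  -0.13] F [-0.6  0.4 -0.2]
```

Call:
step_arm(
  steps=[
    [0,1,0,0],
    [0,0,0,0],
    [0,0,0,0],
    [0,0,0,0],
    [0,0,0,0],
    [0,0,0,0],
  ],
  claw=30,
)

```text
time: 66.4
tool_pos: [0.6583, -0.2423, 0.0583]
tool_rot: [0.007, 0.707, 0.707, 0.005]
contact_force: [1.8, -0.2, -2.0]
gripper_width: 0.444
```

```bash
python3 t.py
```

```text
66.4 [ 0.6583 -0.2423  0.0583] tooly yaw 0.04 z [ 0.0163 -0.0034 -0.9999] tilt about toolx/y deg [ 0.93 -0.19] F [ 1.8 -0.2 -2. ]
```

Gripped (about 38–40 mm). Turning clockwise, which is + about the tool's z.

Call:
step_arm(
  steps=[
    [0,0,0,4],
    [0,0,0,5],
    [0,0,0,5],
    [0,0,0,5],
    [0,0,0,5],
  ],
)

```text
time: 66.9
tool_pos: [0.6585, -0.2423, 0.0584]
tool_rot: [0.006, 0.843, 0.538, 0.006]
contact_force: [3.1, -1.5, -1.5]
gripper_width: 0.444
```

```bash
python3 t.py
```

```text
66.9 [ 0.6585 -0.2423  0.0584] tooly yaw -24.88 z [ 0.0171 -0.0033 -0.9998] tilt about toolx/y deg [0.97 0.24] F [ 3.1 -1.5 -1.5]
```

Call:
step_arm(
  steps=[
    [0,0,0,5],
    [0,0,0,5],
    [0,0,0,5],
    [0,0,0,5],
    [0,0,0,5],
    [0,0,0,0],
  ],
)

```text
time: 67.5
tool_pos: [0.6587, -0.2424, 0.0632]
tool_rot: [0.004, 0.942, 0.335, 0.007]
contact_force: [-1.0, 1.4, 2.5]
gripper_width: 0.443
```

```bash
python3 t.py
```

```text
67.5 [ 0.6587 -0.2424  0.0632] tooly yaw -50.9 z [ 0.0167 -0.0027 -0.9999] tilt about toolx/y deg [0.73 0.65] F [-1.   1.4  2.5]
```

Call:
step_arm(
  steps=[
    [0,0,0,0],
    [0,0,0,0],
    [0,0,0,0],
    [0,0,0,0],
  ],
  claw=85,
)

```text
time: 67.9
tool_pos: [0.6586, -0.2428, 0.0632]
tool_rot: [0.004, 0.942, 0.337, 0.007]
contact_force: [0.3, -0.2, 0.3]
gripper_width: 0.852
```

Call:
step_arm(
  steps=[
    [0,0,-8,0],
    [0,0,-12,0],
    [0,0,-15,0],
    [0,0,-15,0],
    [0,0,-15,0],
    [0,0,-15,0],
    [0,0,-15,0],
    [0,0,-15,0],
  ],
)

```text
time: 68.7
tool_pos: [0.6563, -0.2423, 0.1825]
tool_rot: [0.005, 0.941, 0.337, 0.007]
contact_force: [-0.2, -0.5, -0.1]
gripper_width: 0.85
```

```bash
python3 t.py; python3 st.py w12; python3 - <<'E'
from h import *
p,d,K,T=grab("side");W=cloud(d,K,T);x,y,z=W[...,0],W[...,1],W[...,2];save("s3",p)
H,S=hs(p);m=((H<8)|(H>172))&(S>150)&(z>.05)&(z<.11)&(y<-.15)&(x>.5);print("stop side",np.percentile(z[m],[50,95]))
m=(z>.2)&(z<.235)&(x>.5)&(x<.65)&(abs(y)<.08)
for a in np.arange(-.07,.05,.02):
    q=z[m&(y>a)&(y<a+.02)]
    if len(q):print(a.round(3),np.percentile(q,90).round(4))
p,d,K,T=grab("scene");save("s4",p)
E
```

```text
68.7 [ 0.6563 -0.2423  0.1825] tooly yaw -50.62 z [ 0.017  -0.0035 -0.9998] tilt about toolx/y deg [0.77 0.62] F [-0.2 -0.5 -0.1]
stop [ 281  203   72   74 3609] mean [ 0.66   -0.24    0.0911] mid [ 0.6558 -0.2422  0.0769] ext [0.046 0.042 0.042] rect [ 657.5 -242.4] [41.3 45. ] 37.6
[0.09253935 0.09564857 0.09657524]
stop side [0.08757784 0.09655833]
-0.07 0.2172
-0.05 0.2209
-0.03 0.2209
-0.01 0.2206
0.01 0.221
0.03 0.2199
```

View pics/s4.png

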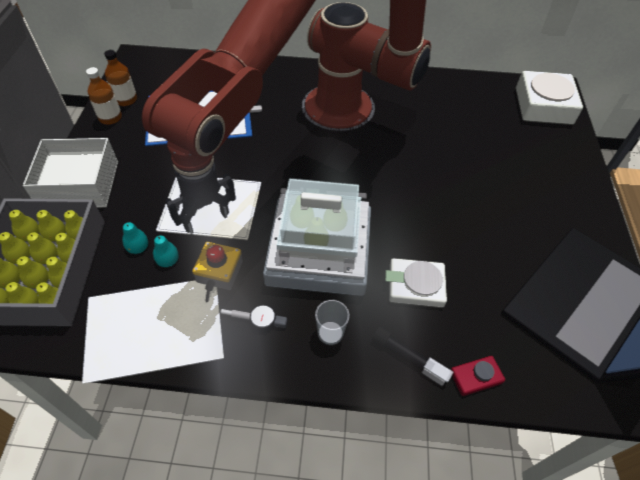

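The stop is back up (top at 0.096 m). The lid sits square on the tub at (320,215) with the pears inside, and the calipers, beaker and gauge are where they were. I hand in.

```bash
python3 -c "
from plant import *;print(job_done())"
```

```text
the job is handed in; nothing more can be done
None
```

The job is done and handed in at about 69 s; no verdict was reported.

**What I did, in the order asked:**
1. I pressed the stop until it locked. Its head was about 9 mm lower and read the same at each later check until I twisted it.
2. I put all three pears from the card upright on the tub floor. The turquoise look-alikes and the crated pears were left alone.
3. The lid had been knocked about 2 cm aside, so I found it again, squared it on the tub and pressed it home.
4. I twisted the stop clockwise about 50°, and it sprang back up.

**Last checks:**
- **Lid:** the top of its grip was level at about 0.220 m along its length, which is the seated height. Only the near y end was in the close view; the far end rests on that level reading.
- **Stop:** its top read 0.096 m, against 0.095 m when up.
- **Other things:** the calipers, beaker and gauge look unmoved in the final picture. The gripper is open and touching nothing.

**What went less well:**
- The tool picked up tilt during fast moves, so I straightened it by dragging the shut fingertips on bare bench. The wrist force touched 40.8 N once there. That was the fingertips rather than the gripper's body, and well below the 120 N wrist limit.
- I dragged the gripped lid about 2 cm on the bench for the same reason.
- The fixed cameras differed from each other by up to about 5 mm, so I relied on the wrist view and on differences within one camera.

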